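# Register a specimen tray under the copy-stand camera

## Robot

A 6-joint arm with a two-finger parallel gripper is mounted at the origin on the work surface. World frame = base frame: x ahead of the robot, y to its left, z up, the work surface at z = 0. Lengths are in m, angles in degrees, forces in N, time in s.
With the tool pointing down it reaches from about 0.375 to 0.9 m from the base axis. Payload 3.1 kg.
Tool frame: the origin (TCP) lies on the centre line of the jaws, within the pads' length; the fingertips stand 22 mm ahead of it and the grasp point (between the pads) lies 3 mm ahead of it; y points along the fingers, z is the direction in which the jaws open and shut, and the axes are right-handed (so a half turn about y gives the same grasp; the last joint's range is limited). The gripper opens to 87 mm and grips with 3 to 60 N. Pads are 19 mm wide; open, the fingers measure 117 mm over their backs; the gripper's body (75 mm by 190 mm) begins 51 mm behind the grasp point.
Start: joints at [-83.967, 30.224, 82.088, -0, 67.689, -10.227], TCP at [0.175, -0.6, 0.245] pointing down, gripper open.
Joint ranges: [-176.69, 176.69], [-43.24, 126.21], [12.49, 139.97], [-82, 262], [0, 151.66], [-163.58, 163.58]. Speed limits (degrees/s): [159.86, 159.86, 180, 180, 180, 180].

## Interface

Orientations are given as a 3x3 rotation matrix whose columns are the frame's x, y, z axes.
In Python, from rig import bot gives the robot as it stands.
- The arm moves only by the tool jog_arm, never from a script. Its argument "motion" is one flat list of numbers, 6 for each row, row after row: the shift along the tool's x, y, z in mm, then the turn, a rotation vector about the tool's x, y, z in degrees. A call has 1 to 20 rows; each row is the pose to reach, as a shift and turn from the pose commanded when the call began, along the tool's axes at that moment; what a row does not reach only later rows make up. A row lasts 1/8 s, in which the tool goes at most 62.5 mm and 10.7 degrees, less where a joint would pass 70% of its speed; a pose out of reach is approached as far as the arm can. A call with a gripper value outside its range is refused whole. "gripper" is the opening, from 0 (shut) to 1 (fully open), set as the call begins (left out, the last holds). The fingers move at their own pace and stop on an object; the grip force is fixed at half the most. Time passes only in rows, so rows that repeat a pose let the fingers close. It gives the time, the measured TCP pose, the force and the opening at its end, in the units of the state.
- bot.read_state(): the state, without advancing time (a new reading comes with each control period).
- bot.capture(name): name is "side" or "top" or "wrist"; returns (picture, depth): 420x560x3 uint8, red, green, blue; 420x560 float32, m along the optical axis (not along the pixel's ray), 0 where there is no reading.
- bot.get_calibration(name): a dict with "mtx" (3x3 intrinsics, pixels), "pose" (4x4, takes a point from camera to world coordinates); the wrist camera has in their place "hand_eye" (4x4, takes a point from camera to tool coordinates, whose origin is the TCP and whose axes are the tool frame's). Camera axes: x right, y up, looking along -z (the intrinsics and any distortion apply to the point x, -y, -z); pixel columns grow to the right and rows downward; lengths in m; the calibration is good to about 2 mm. A picture is of the moment at which its call begins: read the wrist's pose just before it. get_calibration takes no time and is no camera call.
- bot.hand_in(): hands the job in, once; it reports no verdict.
The state is a dict: "time_s": time; "joint_positions": joint angles; "qvel": joint speeds; "tau": joint torques, N m; "position": TCP position; "tcp_rot": TCP orientation; "force": force on the tool from outside, world axes, zero at the start; "moment": the same for the moment, N m; "opening": opening from 0.0 (shut) to 1.0 (fully open).
Only numpy, scipy, OpenCV 4.12 (cv2) and the standard library are available. Lean on these libraries where they do the work, as an engineer would, in place of code of your own. Each camera call takes 0.05 s, during which the arm holds its last target.

## Task

Photograph set-up: put the tray of green beetles on the copy stand's baseboard under the camera and push it gently home into the corner of the two stops, its long side flush along the long side stop and its end flush against the back stop. Keep the tray level so the pinned specimens do not suffer, do not bump the camera or its ring light, and leave the brown-beetle tray and everything else where they are.

Things in the scene. Friction and masses are not known exactly. Their poses are not given: they have to be found in the camera images.
- green_tray: Open white card tray, 140 mm long (its x axis) x 54 mm wide (y axis) x 45 mm high, walls 3 mm, with eight large metallic-green beetles pinned in white foam inside, pins below the rim; 100 to 220 g. Origin at the centre of its underside. Starts on the desk left of the copy stand; take it across its 54 mm width. Either end may go to the back.
- brown_tray: Tray of the same make and size with many small brown beetles; leave alone. Origin at the centre of its underside.
- stand: Fixed copy stand with a dark grey baseboard 360 mm deep (its x axis, pointing away from the robot) x 300 mm wide (its y axis, to the left), top face 18 mm above the desk. Origin at the centre of its underside. It carries two fixed stops, a column and a camera.
- stop_corner (a point): Inner corner where the two stop faces meet, on the baseboard's top face, at x = +50, y = -27 mm of the stand; axes as the stand's. Home, the tray lies on the board in this corner: its origin at x = -70, y = +27 mm from here, its long axis along the stand's x.
- back_stop: Fixed aluminium angle on the baseboard, 30 mm high, foot behind it. Its upright face runs from the stop corner 90 mm along the stand's +y and faces the robot (-x). Origin at the foot of that face, mid-length; axes as the stand's.
- side_stop: Fixed aluminium angle on the baseboard, 30 mm high, foot behind it. Its upright face runs from the stop corner 170 mm along the stand's -x (towards the robot) and faces the stand's +y (left). Origin at the foot of that face, mid-length; its x axis is the stand's -y.
- column: Fixed 40 mm square column, 560 mm tall, on the back of the baseboard at x = +145, y = 0 mm of the stand, carrying the camera. Its origin and axes coincide with the stand's.
- camera: Camera facing down. Origin and axes as the stand's. Lowest part: a ring light, a disc 130 mm in diameter, 20 mm thick, centred at x = -20, y = 0 mm of the stand, straight above the tray's home, underside 200 mm above the baseboard. Above it a 72 mm lens, then the camera body, 95 x 145 mm. No room for an upright tool over the tray's home: reach in under it tilted, wrist towards the robot.
- lens_cap: Black disc 66 mm diameter, 10 mm high, lying on the back left of the baseboard; bystander. Origin at the centre of its underside.
- scale_block: Aluminium block 60 x 25 x 20 mm with black marks, on the right of the baseboard beyond the side stop; bystander. Origin at the centre of its underside.
- pinning_disc: Round tan foam disc, 130 mm diameter, 35 mm high, one beetle pinned on top up to 72 mm, on the desk to the left; bystander. Origin at the centre of its underside.
- vial_jar: Glass jar 52 mm diameter, 75 mm high, on the desk behind the trays; bystander. Origin at the centre of its underside.
- loupe: Black stand magnifier 52 mm diameter, 46 mm high, on the desk behind the trays; bystander. Origin at the centre of its underside.
- forceps: Steel forceps 135 mm long, 6 mm high, lying on the desk in front of the trays; bystander. Origin at the middle, on the desk.

How it is judged:
By the outcome, as a careful person would: the job done as asked, in the order asked, and still so for the second after the job is handed in, with the robot touching nothing.
It also fails if it takes over 67 s, if anything falls off the work surface, if the arm or the gripper's body presses on something with over 40 N, if the wrist force passes 120 N, or if a joint passes its speed limit or range.

## Working session

There is one attempt and no reset: what is moved stays moved. The work goes in short steps, Python scripts to look and compute and a tool call to move; the robot and the scene stay as the last step left them, time stands still between calls to the robot, and variables do not carry over. Pictures are saved under pics/ and viewed, and the job is handed in when it is done.

Besides the shell and the picture viewer there is one more tool, called after "Request:" as name(argument=value, ...), one argument or row to a line, values as JSON. jog_arm: Moves the arm, as the interface text tells. Its arguments: {"type":"object","properties":{"motion":{"type":"array","items":{"type":"number"}},"gripper":{"type":"number"}},"required":["motion"]}

```bash
ls; mkdir -p pics; python3 - <<'E'
from rig import bot
import cv2,numpy as np
s=bot.read_state();print(s)
for n in ['side','top','wrist']:
    c=bot.get_calibration(n);print(n,c)
    p,d=bot.capture(n);cv2.imwrite(f'pics/{n}0.png',p[:,:,::-1]);np.save(f'pics/{n}0d.npy',d)
E
```

```text
pics
{'time_s': 0.0, 'joint_positions': array([-8.39663072e+01,  3.02776664e+01,  8.21565358e+01, -4.29010559e-04,
        6.76880982e+01, -1.02285290e+01]), 'qvel': array([ 0.01566305,  0.09547423,  0.01927598,  0.05716356, -0.10374887,
       -0.03889253]), 'tau': array([-2.36859771e-03, -4.40044677e+01, -1.76594728e+01,  6.32244092e-02,
        5.82991086e-02, -1.79178937e-04]), 'position': array([ 0.17496175, -0.59930086,  0.24358468]), 'tcp_rot': array([[-9.59989387e-01, -2.31257500e-04,  2.80036289e-01],
       [-2.80036137e-01,  2.12199023e-03, -9.59987114e-01],
       [-3.72230049e-04, -9.99997722e-01, -2.10184856e-03]]), 'force': array([-0.23021585,  0.57442664,  0.40758822]), 'moment': array([-0.01470806, -0.02154214, -0.0499559 ]), 'opening': 0.9959473323613058}
side {'mtx': array([[538.18710609,   0.        , 289.07157696],
       [  0.        , 538.18710609, 209.6107564 ],
       [  0.        ,   0.        ,   1.        ]]), 'pose': array([[-0.9623197 ,  0.18426657, -0.19996654,  0.19529141],
       [-0.27153442, -0.69036474,  0.67057109,  1.18112345],
       [-0.0144860
[... 349 characters left out ...]
[-0.99971441,  0.02120893, -0.01101283,  0.10538798],
       [-0.00836587,  0.12107851,  0.99260768,  0.9982938 ],
       [ 0.        ,  0.        ,  0.        ,  1.        ]])}
wrist {'mtx': array([[342.79029567,   0.        , 275.2659341 ],
       [  0.        , 342.79029567, 212.93815361],
       [  0.        ,   0.        ,   1.        ]]), 'hand_eye': array([[ 8.06954020e-04, -9.52877929e-01, -3.03352933e-01,
        -8.37010245e-02],
       [ 2.14890134e-04,  3.03353190e-01, -9.52878164e-01,
        -1.39393356e-01],
       [ 9.99999651e-01,  7.03741314e-04,  4.49556142e-04,
         5.02300821e-04],
       [ 0.00000000e+00,  0.00000000e+00,  0.00000000e+00,
         1.00000000e+00]])}
```

View pics/side0.png

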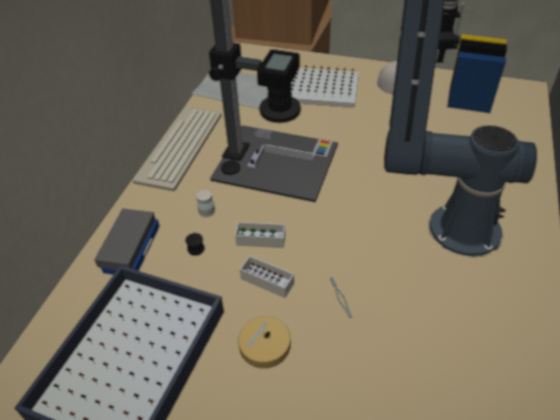

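View pics/top0.png

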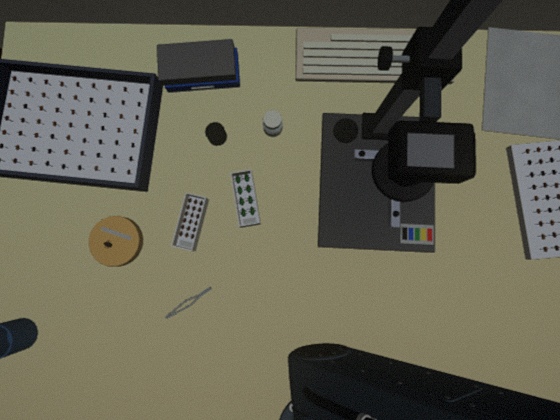

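View pics/wrist0.png

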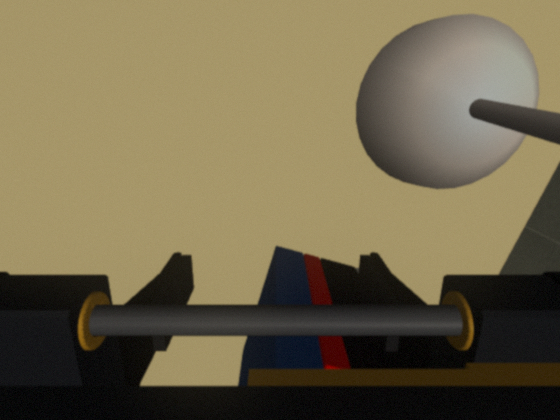

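```bash
python3 - <<'E'
import cv2
t=cv2.imread('pics/top0.png');s=cv2.imread('pics/side0.png')
cv2.imwrite('pics/t_a.png',cv2.resize(t[160:260,160:290],None,fx=6,fy=6,interpolation=cv2.INTER_CUBIC))
cv2.imwrite('pics/t_b.png',cv2.resize(t[100:260,310:445],None,fx=3.7,fy=3.7,interpolation=cv2.INTER_CUBIC)*1)
x=cv2.resize(s[120:200,205:345],None,fx=5.7,fy=5.7,interpolation=cv2.INTER_CUBIC)
cv2.imwrite('pics/s_b.png',cv2.convertScaleAbs(x,alpha=1.6))
cv2.imwrite('pics/s_a.png',cv2.resize(s[205:305,220:350],None,fx=6,fy=6,interpolation=cv2.INTER_CUBIC))
E
```

```text
(no output)
```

View pics/t_a.png

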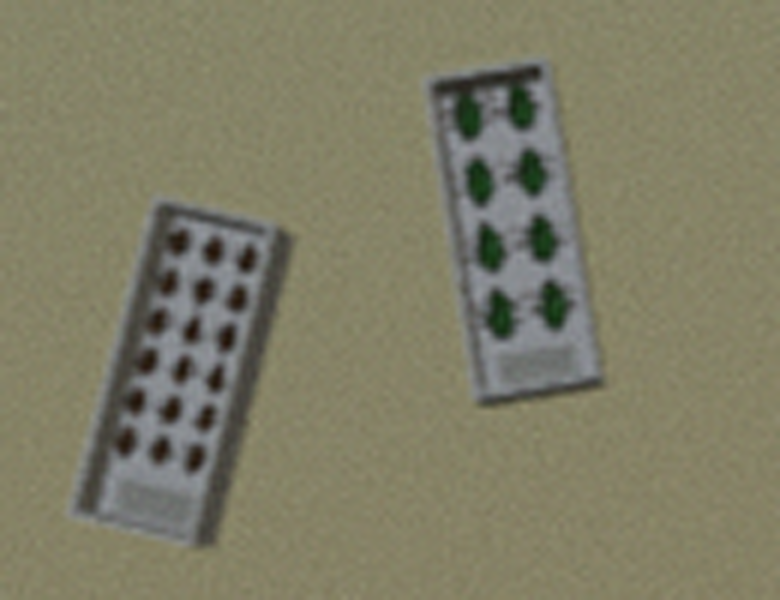

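View pics/t_b.png

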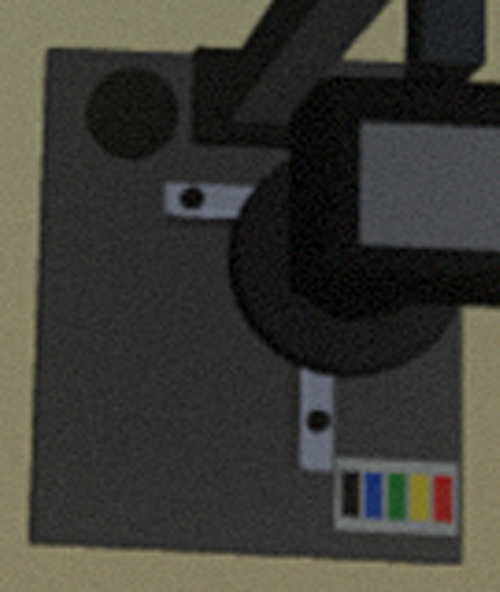

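View pics/s_a.png

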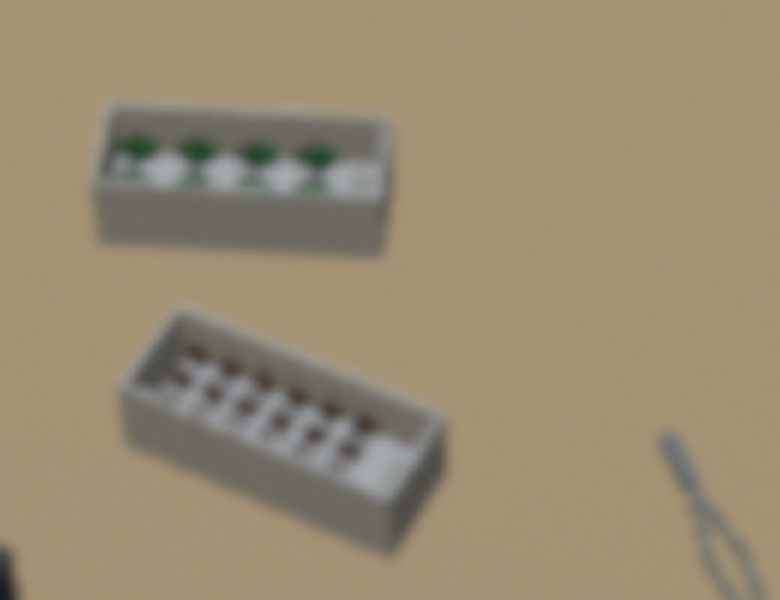

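View pics/s_b.png

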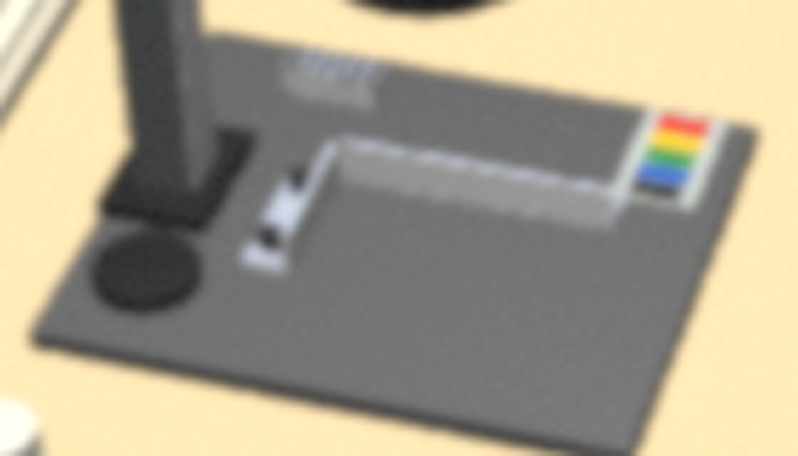

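```bash
cat > h.py <<'E'
import numpy as np
from rig import bot
from scipy.optimize import least_squares
CAL={n:bot.get_calibration(n) for n in('side','top','wrist')}
def campose(n,st=None):
    if n!='wrist':return CAL[n]['pose']
    T=np.eye(4);T[:3,:3]=st['tcp_rot'];T[:3,3]=st['position'];return T@CAL[n]['hand_eye']
def proj(n,P,st=None):
    T=campose(n,st);q=(np.atleast_2d(P)-T[:3,3])@T[:3,:3]
    v=np.c_[q[:,0],-q[:,1],-q[:,2]]@CAL[n]['mtx'].T;return v[:,:2]/v[:,2:]
def ray(n,uv,st=None):
    T=campose(n,st);m=np.linalg.inv(CAL[n]['mtx'])@[uv[0],uv[1],1]
    return T[:3,3],T[:3,:3]@[m[0],-m[1],-m[2]]
def onz(n,uv,z,st=None):
    o,d=ray(n,uv,st);return o+d*(z-o[2])/d[2]
def tri(obs):
    A=np.zeros((3,3));b=np.zeros(3);R=[]
    for o,d in obs:
        d=d/np.linalg.norm(d);M=np.eye(3)-np.outer(d,d);A+=M;b+=M@o;R.append((M,o))
    p=np.linalg.solve(A,b);return p,[np.linalg.norm(M@(p-o)) for M,o in R]
def fit(box,obs,st=None,z=0.,x0=(0.5,0,0)):
    # obs: list (cam, localpt, uv[,st]) ; solves x,y,yaw,(z)
    def loc(p,q):
        c,s=np.cos(p[2]),np.sin(p[2]);return np.array([p[0]+c*q[0]-s*q[1],p[1]+s*q[0]+c*q[1],p[3]+q[2]])
    def f(p):return np.concatenate([proj(o[0],loc(p,o[1]),o[3] if len(o)>3 else None)[0]-o[2] for o in obs])
    r=least_squares(f,list(x0)+[z],loss='soft_l1');return r.x,r.fun.reshape(-1,2)
E
cat > m1.py <<'E'
from h import *
np.set_printoptions(precision=4,suppress=True)
ta=lambda u,v:(u/6+160-.4,v/6+160-.4); sa=lambda u,v:(u/6+220-.4,v/6+205-.4)
tb=lambda u,v:(u/3.7+310-.4,v/3.7+100-.4); sb=lambda u,v:(u/5.7+205-.4,v/5.7+120-.4)
# +x+y, +x-y, -x-y, -x+y
T=[ta(430,78),ta(548,62),ta(602,382),ta(480,403)]
S=[sa(95,185),sa(108,103),sa(392,117),sa(382,200)]
for t,s in zip(T,S): print(*tri([ray('top',t),ray('side',s)]),onz('top',t,.045),onz('side',s,.045))
L=[(.07,.027,.045),(.07,-.027,.045),(-.07,-.027,.045),(-.07,.027,.045)]
p,r=fit(None,[('top',l,t) for l,t in zip(L,T)]+[('side',l,s) for l,s in zip(L,S)]+[('side',(.07,.027,0),sa(98,243)),('side',(-.07,.027,0),sa(382,253))],x0=(.45,.2,0.1))
print('tray',p,np.degrees(p[2]));print(r)
o=[('top',(.18,.15,.018),tb(48,50)),('top',(-.18,.15,.018),tb(32,543)),('top',(-.18,-.15,.018),tb(462,563)),
('side',(.18,.15,.018),sb(32,335)),('side',(-.18,.15,.018),sb(632,450)),('side',(-.18,-.15,.018),sb(757,128)),('side',(.18,-.15,.018),sb(217,35))]
for a,b in ((0,3),(1,4),(2,5)):print(*tri([ray('top',o[a][2]),ray('side',o[b][2])]))
p,r=fit(None,o,x0=(.5,-.2,0));print('stand',p,np.degrees(p[2]));print(r)
o2=[('side',(.05,-.027,.048),sb(340,140)),('side',(-.12,-.027,.048),sb(627,190)),('side',(.05,-.027,.018),sb(342,180)),('side',(-.12,-.027,.018),sb(612,228))]
p,r=fit(None,o+o2,x0=(.5,-.2,0));print('stand+',p,np.degrees(p[2]));print(r)
for n in('top','side'):
    d=np.load(f'pics/{n}0d.npy');
    for uv in ([(340,220),(225,230),(380,230),(246,199),tuple(int(x) for x in tb(315,460))] if n=='top' else [(260,180),(300,250),(262,237)]):
        o_,dr=ray(n,uv);T_=campose(n);m=d[uv[1],uv[0]];print(n,uv,m,o_+dr*m)
E
python3 m1.py
```

```text
[0.6411 0.2353 0.0413] [np.float64(0.0010052044141471957), np.float64(0.001005204414147379)] [0.6413 0.235  0.045 ] [0.6386 0.2384 0.045 ]
[0.6503 0.1851 0.0439] [np.float64(0.0007497628957959874), np.float64(0.0007497628957960353)] [0.6493 0.1849 0.045 ] [0.6507 0.186  0.045 ]
[0.5134 0.1582 0.0441] [np.float64(0.0004349848708286623), np.float64(0.00043498487082851907)] [0.5129 0.158  0.045 ] [0.5136 0.159  0.045 ]
[0.5037 0.2093 0.0419] [np.float64(0.000462617046473866), np.float64(0.0004626170464738928)] [0.503  0.2089 0.045 ] [0.5033 0.212  0.045 ]
tray [ 0.5773  0.1969  0.1915 -0.0015] 10.97127439025589
[[-0.5787  0.2611]
 [ 0.5373 -0.5863]
 [ 0.4341 -0.2659]
 [-0.3763 -0.1529]
 [-0.5083 -0.247 ]
 [ 0.1398 -0.2593]
 [ 0.1563 -0.1516]
 [ 0.1487 -0.1607]
 [ 0.316   0.2942]
 [ 0.488   1.2233]]
[ 0.8151 -0.0004  0.0151] [np.float64(0.0004282350735603813), np.float64(0.00042823507356066695)]
[0.4586 0.0084 0.0208] [np.float64(0.00033418961143024675), np.float64(0.00033418961143013486)]
[ 0.4521 -0.2887  0.0173] [np.float64(0.00022430521904942988), np.float64(0.00022430521904949618)]

[... 168 characters left out ...]
3476]
 [-0.976  -0.4509]]
stand+ [ 0.6337 -0.1461 -0.0226 -0.0009] -1.2956444790948127
[[ 0.0383 -0.8025]
 [ 0.0851  0.7442]
 [ 1.2698  0.6255]
 [-0.7687 -0.5544]
 [ 0.3704  0.8156]
 [ 0.7484 -0.4444]
 [-0.9532 -1.1965]
 [-0.1001  0.5777]
 [-2.1549  0.6843]
 [-0.0359  0.4172]
 [ 0.3294  0.908 ]]
top (340, 220) 0.98183274 [ 0.528  -0.0472  0.0187]
top (225, 230) 0.9989683 [0.4968 0.2518 0.0009]
top (380, 230) 0.9765015 [ 0.5043 -0.1497  0.02  ]
top (246, 199) 0.9973886 [0.5787 0.1982 0.0119]
top (394, 223) 0.97625947 [ 0.5229 -0.1852  0.0221]
side (260, 180) 1.7426807 [ 0.652  -0.0281  0.0215]
side (300, 250) 1.5615699 [ 0.4554  0.2063 -0.    ]
side (262, 237) 1.5387397 [0.563  0.2244 0.045 ]
```

```bash
cat > plan.py <<'E'
import numpy as np,json,sys
from scipy.spatial.transform import Rotation as Ro
np.set_printoptions(precision=4,suppress=True)
def tool(yaw,th):
    # tool y forward-tilted th from down along heading yaw; z horizontal, to the left of heading
    a,t=np.radians(yaw),np.radians(th)
    h=np.array([np.cos(a),np.sin(a),0]);z=np.array([-np.sin(a),np.cos(a),0]);y=h*np.sin(t)-np.array([0,0,np.cos(t)])
    return np.c_[np.cross(y,z),y,z]
def load():
    j=json.load(open('cmd.json'));return np.array(j['p']),np.array(j['R'])
def save(p,R): json.dump({'p':list(map(float,p)),'R':np.asarray(R).tolist()},open('cmd.json','w'))
def rel(p0,R0,p,R):
    s=np.round(R0.T@(np.array(p)-p0)*1000,1);w=np.round((Ro.from_matrix(R0.T@R)).as_rotvec(degrees=True),1);return s,w
def apply(s,w,p0=None,R0=None):
    if p0 is None:p0,R0=load()
    return p0+R0@(np.array(s)/1000),R0@Ro.from_rotvec(w,degrees=True).as_matrix()
def go(p,R):
    p0,R0=load();s,w=rel(p0,R0,p,R);pn,Rn=apply(s,w)
    print('ROW',list(s)+list(w),'need rows',max(np.linalg.norm(s)/62.5,np.linalg.norm(w)/10.7))
    save(pn,Rn)
E
python3 - <<'E'
from plan import *
save([.175,-.6,.245],tool(-73.74-90,0))
go([.40,-.12,.32],tool(0,0))
E
python3 -c "
from plan import *
p,R=load();print(p);print(R)"
```

```text
ROW [np.float64(-350.4), np.float64(-75.0), np.float64(-397.8), np.float64(-0.0), np.float64(-163.7), np.float64(-0.0)] need rows 15.299065420560748
[ 0.4  -0.12  0.32]
[[ 1.      0.      0.0007]
 [-0.0007  0.      1.    ]
 [ 0.     -1.      0.    ]]
```

Request:
jog_arm(
  motion=[-350.4,-75,-397.8,0,-163.7,0,-350.4,-75,-397.8,0,-163.7,0,-350.4,-75,-397.8,0,-163.7,0,-350.4,-75,-397.8,0,-163.7,0,-350.4,-75,-397.8,0,-163.7,0,-350.4,-75,-397.8,0,-163.7,0,-350.4,-75,-397.8,0,-163.7,0,-350.4,-75,-397.8,0,-163.7,0,-350.4,-75,-397.8,0,-163.7,0,-350.4,-75,-397.8,0,-163.7,0,-350.4,-75,-397.8,0,-163.7,0,-350.4,-75,-397.8,0,-163.7,0,-350.4,-75,-397.8,0,-163.7,0,-350.4,-75,-397.8,0,-163.7,0,-350.4,-75,-397.8,0,-163.7,0,-350.4,-75,-397.8,0,-163.7,0,-350.4,-75,-397.8,0,-163.7,0,-350.4,-75,-397.8,0,-163.7,0,-350.4,-75,-397.8,0,-163.7,0],
  gripper=0.8,
)

```text
time_s: 2.52
position: [0.4, -0.12, 0.3195]
tcp_rot: [[1.0, -0.0, 0.001], [-0.001, 0.0, 1.0], [-0.0, -1.0, 0.0]]
force: [0.1, 0.2, 0.1]
opening: 0.798
```

```bash
cat > snap.py <<'E'
import sys,pickle,cv2
from h import *
st=bot.read_state();p,d=bot.capture('wrist' if len(sys.argv)<3 else sys.argv[2])
n=sys.argv[1];cv2.imwrite(f'pics/{n}.png',p[:,:,::-1]);pickle.dump((st,d),open(f'pics/{n}.pkl','wb'))
cv2.imwrite(f'pics/{n}_b.png',cv2.convertScaleAbs(cv2.resize(p[:,:,::-1],(800,600),interpolation=cv2.INTER_CUBIC),alpha=1.5,beta=10))
print(st['joint_positions'],st['time_s'])
E
python3 snap.py w1
```

```text
[-3.21082847e+01  8.09600717e+00  1.04052115e+02 -2.18185166e-04
  6.78564562e+01 -1.22047346e+02] 2.525
```

View pics/w1_b.png

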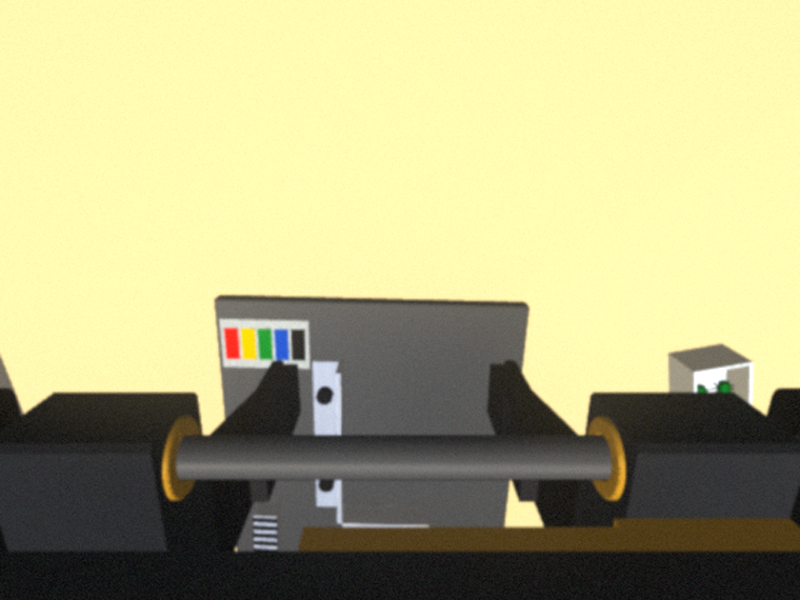

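```bash
python3 - <<'E'
import cv2
a=cv2.imread('pics/w1.png')
def z(n,x0,y0,w,h,f):
    cv2.imwrite(n,cv2.convertScaleAbs(cv2.resize(a[y0:y0+h,x0:x0+w],None,fx=f,fy=f,interpolation=cv2.INTER_CUBIC),alpha=2,beta=10))
z('pics/w1_c.png',140,200,100,75,8)
z('pics/w1_d.png',205,325,100,50,8)
z('pics/w1_e.png',330,200,50,40,12)
E
```

```text
(no output)
```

View pics/w1_c.png

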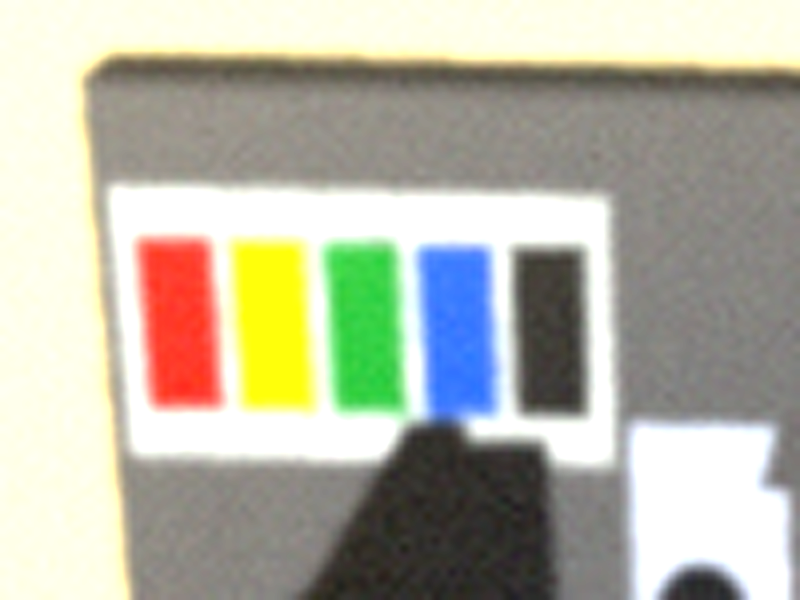

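View pics/w1_d.png

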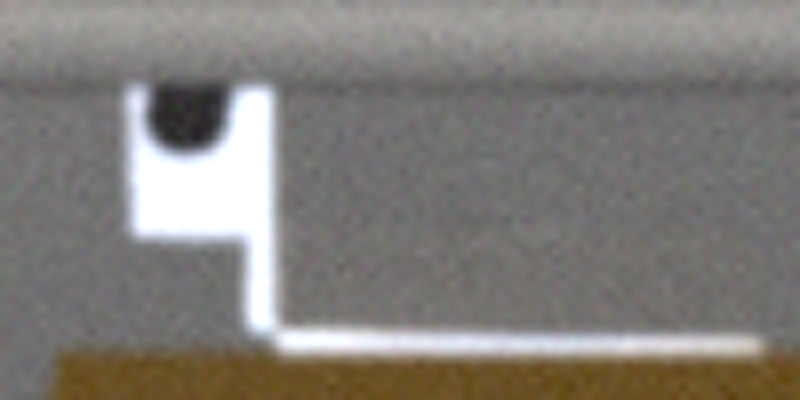

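View pics/w1_e.png

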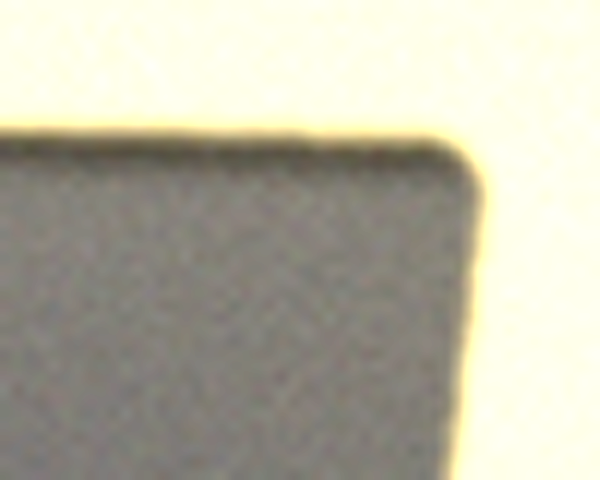

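```bash
cat > m2.py <<'E'
from h import *
import pickle
np.set_printoptions(precision=4,suppress=True)
st,d=pickle.load(open('pics/w1.pkl','rb'))
W=lambda uv,z:onz('wrist',uv,z,st)
print('corner foot',W((239.4,365.5),.018),'stop foot line',W((238.3,270),.018),W((239.2,350),.018))
a,b=W((150.6,210),.018),W((369.8,213.9),.018);print('near corners',a,b,np.linalg.norm(a-b))
print('backstop end',W((205+765/8-.4,325+335/8-.4),.018))
for uv in [(300,240),(300,355),(225,365),(200,250)]:
    o,dr=ray('wrist',uv,st);print(uv,o+dr*d[uv[1],uv[0]])
E
python3 m2.py
```

```text
corner foot [ 0.7076 -0.1774  0.018 ] stop foot line [ 0.5414 -0.1734  0.018 ] [ 0.6783 -0.1767  0.018 ]
near corners [ 0.4518 -0.2883  0.018 ] [0.4578 0.0071 0.018 ] 0.2954989315913769
backstop end [ 0.7096 -0.0818  0.018 ]
(300, 240) [ 0.496  -0.0863  0.0169]
(300, 355) [ 0.6889 -0.0825  0.0167]
(225, 365) [ 0.7089 -0.2004  0.0154]
(200, 250) [ 0.5104 -0.2259  0.0178]
```

```bash
cat >> m2.py <<'E'
print('---')
c=W((239.4,365.5),.048);l=W((238.3,270),.048);e=W((205+765/8-.4,325+335/8-.4),.048)
print(c,l,e,'yaw from side',np.degrees(np.arctan2(*(c-l)[[1,0]])),'yaw back',np.degrees(np.arctan2(-(e-c)[0],(e-c)[1])),np.linalg.norm(e-c))
exec(open('m1.py').read().split("p,r=fit(None,o,")[0].split("print('tray'")[0].split('for t,s')[0])
o=[('top',(.18,.15,.018),tb(48,50)),('top',(-.18,.15,.018),tb(32,543)),('top',(-.18,-.15,.018),tb(462,563)),
('side',(.18,.15,.018),sb(32,335)),('side',(-.18,.15,.018),sb(632,450)),('side',(-.18,-.15,.018),sb(757,128)),('side',(.18,-.15,.018),sb(217,35)),
('side',(.05,-.027,.048),sb(340,140))]
w=[('wrist',(-.18,-.15,.018),(150.6,210),st),('wrist',(-.18,.15,.018),(369.8,213.9),st),('wrist',(.05,-.027,.048),(239.4,365.5),st),('wrist',(.05,.063,.048),(205+765/8-.4,325+335/8-.4),st)]
for q in(o+w,w):
    p,r=fit(None,q,x0=(.63,-.15,0));print('stand',p,np.degrees(p[2]));print(r[-4:])
    cc,s=np.cos(p[2]),np.sin(p[2]);print('corner',p[0]+cc*.05+s*.027,p[1]+s*.05-cc*.027,'home',p[0]-.02*cc,p[1]-.02*s)
E
python3 m2.py|sed -n '/---/,$p'
```

```text
---
[ 0.681  -0.1735  0.048 ] [ 0.5261 -0.1698  0.048 ] [ 0.6829 -0.0844  0.048 ] yaw from side -1.3788636579624751 yaw back -1.234972427977419 0.08912114136251198
stand [ 0.6352 -0.1458 -0.0238 -0.004 ] -1.3616914736685624
[[-1.3245 -0.9156]
 [ 0.1467 -0.2107]
 [ 0.0265  0.0265]
 [ 0.0328  0.1366]]
corner 0.684523545972861 -0.1739871410780047 home 0.6151849354233336 -0.1453313024572112
stand [ 0.6368 -0.1455 -0.024  -0.0061] -1.3754821912724826
[[-0.3686 -0.2654]
 [-0.1094  0.4618]
 [ 0.4141 -0.1469]
 [ 0.113  -0.0301]]
corner 0.6861440941677072 -0.17368248923340726 home 0.6168123828986626 -0.14500996209494518
```

```bash
python3 - <<'E'
from plan import *
go([.42,.167,.28],tool(11,0))
E
```

```text
ROW [np.float64(19.8), np.float64(40.0), np.float64(287.0), np.float64(0.0), np.float64(-11.0), np.float64(0.0)] need rows 4.647195524184451
```

Request:
jog_arm(
  motion=[19.8,40,287,0,-11,0,19.8,40,287,0,-11,0,19.8,40,287,0,-11,0,19.8,40,287,0,-11,0,19.8,40,287,0,-11,0,19.8,40,287,0,-11,0,19.8,40,287,0,-11,0,19.8,40,287,0,-11,0],
)

```text
time_s: 3.58
position: [0.4202, 0.166, 0.2797]
tcp_rot: [[0.982, 0.0, -0.188], [0.188, -0.0, 0.982], [0.0, -1.0, -0.0]]
force: [-0.1, 0.8, -0.3]
opening: 0.803
```

```bash
python3 snap.py w2
```

```text
[ 7.33915059e+00  1.40298188e+01  1.03350211e+02 -1.72936595e-02
  6.26073606e+01 -9.35085258e+01] 3.575
```

View pics/w2_b.png

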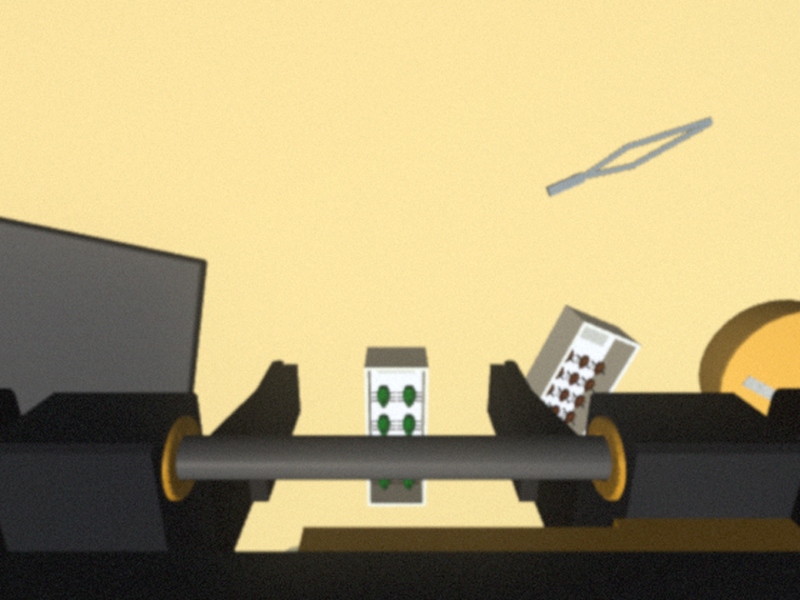

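```bash
python3 - <<'E'
import cv2
a=cv2.imread('pics/w2.png')
x0,y0=245,235
cv2.imwrite('pics/w2_c.png',cv2.convertScaleAbs(cv2.resize(a[y0:y0+125,x0:x0+65],None,fx=6,fy=6,interpolation=cv2.INTER_CUBIC),alpha=1.3))
x0,y0=360,205
cv2.imwrite('pics/w2_d.png',cv2.convertScaleAbs(cv2.resize(a[y0:y0+105,x0:x0+95],None,fx=6,fy=6,interpolation=cv2.INTER_CUBIC),alpha=1.3))
E
```

```text
(no output)
```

View pics/w2_c.png

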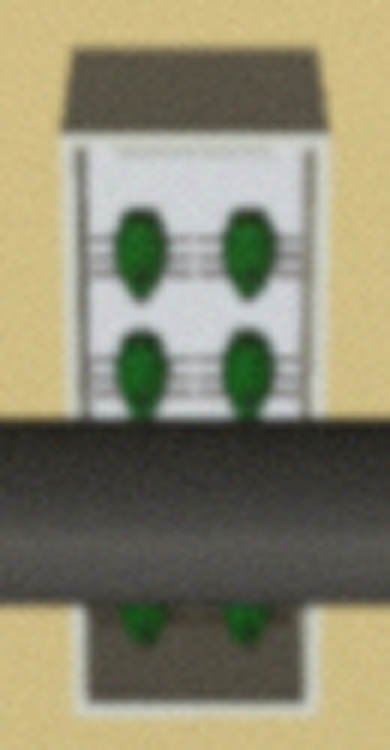

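View pics/w2_d.png

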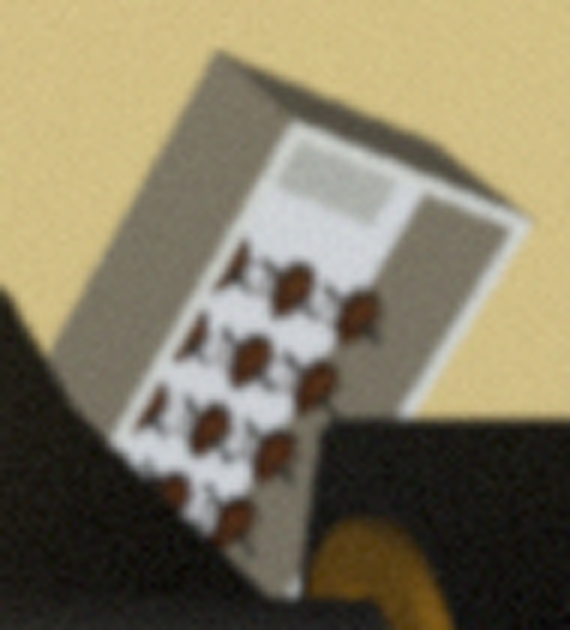

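```bash
cat > m3.py <<'E'
from h import *
import pickle
np.set_printoptions(precision=4,suppress=True)
st,d=pickle.load(open('pics/w2.pkl','rb'))
c=lambda u,v:(u/6+245-.4,v/6+235-.4);b=lambda u,v:(u/6+360-.4,v/6+205-.4)
src=open('m1.py').read().split("p,r=fit(None,o,")[0].split('for t,s')[0].split('# +x+y')
exec(src[0]);exec(src[1])
w=[('wrist',(-.07,-.027,.045),c(62,132),st),('wrist',(-.07,.027,.045),c(330,132),st),('wrist',(.07,-.027,.045),c(76,712),st),('wrist',(.07,.027,.045),c(318,712),st),('wrist',(-.07,-.027,0),c(72,48),st),('wrist',(-.07,.027,0),c(318,48),st)]
L=[(.07,.027,.045),(.07,-.027,.045),(-.07,-.027,.045),(-.07,.027,.045)]
q=[('top',l,t) for l,t in zip(L,T)]+[('side',l,s) for l,s in zip(L,S)]
for k in(w,w+q):
    p,r=fit(None,k,x0=(.577,.197,.19));print('tray',p,np.degrees(p[2]));print(r[:6])
# height: triangulated rim from wrist and top
print('rim tri',tri([ray('wrist',w[0][2],st),ray('top',T[2])]),tri([ray('wrist',w[1][2],st),ray('top',T[3])]))
print('brown rim right-near',onz('wrist',b(292,122),.045,st),'along',onz('wrist',b(118,430),.045,st),'left-near',onz('wrist',b(528,220),.045,st))
E
python3 m3.py
```

```text
Traceback (most recent call last):
  File "m3.py", line 7, in <module>
    exec(src[0]);exec(src[1])
                 ~~~~^^^^^^^^
SyntaxError: invalid syntax
```

```bash
sed -i "s/exec(src\[0\]);exec(src\[1\])/exec(src[0]);exec('#'+src[1])/" m3.py; python3 m3.py
```

```text
tray [ 0.5784  0.1983  0.1915 -0.0033] 10.974546954834896
[[-0.0677  0.2578]
 [ 0.1132  0.1418]
 [-0.1984  0.0017]
 [ 0.1413 -0.0923]
 [ 0.1897 -0.12  ]
 [-0.1843 -0.2268]]
tray [ 0.5773  0.1979  0.1909 -0.0015] 10.937003981017927
[[-0.2768 -0.0036]
 [ 0.1342 -0.0932]
 [-0.4471  0.2144]
 [ 0.0817  0.1422]
 [ 0.0093 -0.4237]
 [-0.176  -0.5061]]
rim tri (array([0.5129, 0.1582, 0.045 ]), [np.float64(0.0001854125718270226), np.float64(0.00018541257182703462)]) (array([0.5028, 0.2098, 0.0455]), [np.float64(0.0009031517904824056), np.float64(0.0009031517904823846)])
brown rim right-near [0.4401 0.326  0.045 ] along [0.5104 0.3114 0.045 ] left-near [0.451  0.3776 0.045 ]
```

```bash
python3 - <<'E'
from plan import *
R=tool(11,45);t=np.array([.5579,.1942,.040])
go(t-.1*R[:,1],R)
go(t,R)
E
```

```text
ROW [np.float64(69.8), np.float64(169.3), np.float64(0.5), np.float64(0.0), np.float64(-0.0), np.float64(-45.0)] need rows 4.205607476635515
ROW [np.float64(0.0), np.float64(100.0), np.float64(0.0), np.float64(0.0), np.float64(-0.0), np.float64(0.0)] need rows 1.6
```

Request:
jog_arm(
  motion=[69.8,169.3,0.5,0,0,-45,69.8,169.3,0.5,0,0,-45,69.8,169.3,0.5,0,0,-45,69.8,169.3,0.5,0,0,-45,69.8,169.3,0.5,0,0,-45,69.8,169.3,0.5,0,0,-45,69.8,169.3,0.5,0,0,-45,69.8,169.3,0.5,0,0,-45,69.8,169.3,0.5,0,0,-45],
)

```text
time_s: 4.75
position: [0.5327, 0.2053, 0.2219]
tcp_rot: [[0.762, 0.62, -0.184], [0.15, 0.108, 0.983], [0.63, -0.777, -0.01]]
force: [0.3, -0.1, 0.2]
opening: 0.799
```

```bash
python3 snap.py w3; python3 snap.py s3 side
```

```text
[ 9.83961797e+00  2.23169137e+01  1.18633736e+02  7.25878350e+01
  4.75882905e-02 -1.63569592e+02] 4.75
[ 9.86196546e+00  2.22634563e+01  1.18620487e+02  7.26147554e+01
  5.25904235e-02 -1.63558406e+02] 4.8
```

View pics/w3_b.png

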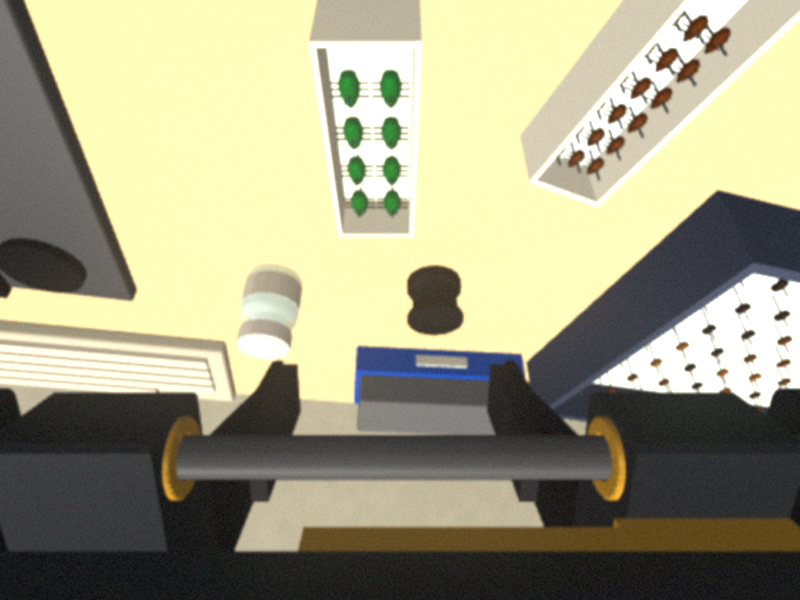

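View pics/s3_b.png

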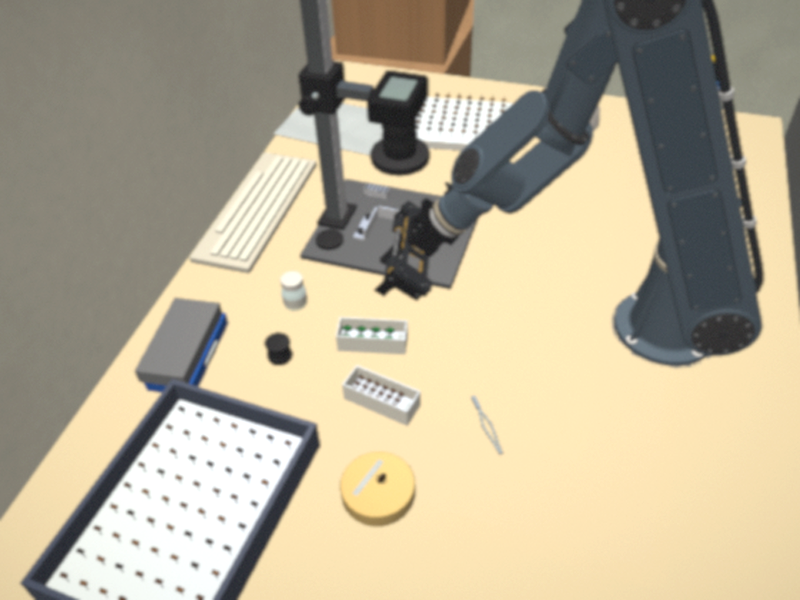

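```bash
cat > kin.py <<'E'
import numpy as np
J=np.radians([[-83.9663,30.2777,82.1565,0,67.6881,-10.2285],[-32.1083,8.0960,104.0521,0,67.8565,-122.047],[7.3392,14.0298,103.3502,-.017,62.6074,-93.5085],[9.8396,22.3169,118.6337,72.588,.0476,-163.5696]])
P=np.array([[.17496,-.5993,.24358],[.4,-.12,.3195],[.4202,.166,.2797],[.5327,.2053,.2219]])
A=[];b=[]
for j,p in zip(J,P):
    rad=np.sqrt(p[0]**2+p[1]**2-.111**2);a2=j[1];a3=j[1]+j[2];a6=a3+j[4]
    A+= [[1,0,np.sin(a2),np.sin(a3),np.sin(a6)],[0,1,np.cos(a2),np.cos(a3),np.cos(a6)]];b+=[rad,p[2]]
s=np.linalg.lstsq(np.array(A),np.array(b),rcond=None)
if __name__=='__main__': print(s[0],s[3],np.array(A)@s[0]-b)
E
python3 kin.py
```

```text
[ 0.09698759 -0.03224865  0.5909823   0.23323302  0.14734162] [3.51583492 2.67662889 0.64329404 0.21779274 0.11533298] [-0.00414705 -0.00180933 -0.00636198 -0.0019273   0.00944186  0.0068014
  0.00106717 -0.00306477]
```

```bash
cat > kin2.py <<'E'
import numpy as np
from scipy.optimize import least_squares
from kin import J,P
J=J.copy();P=P.copy()
J[0]=np.radians([-83.967,30.224,82.088,0,67.689,-10.227]);P[0]=[.175,-.6,.245]
np.set_printoptions(precision=4,suppress=True)
rad=np.sqrt(P[:,0]**2+P[:,1]**2-.111**2)
a2=J[:,1];a3=a2+J[:,2];a6=a3+J[:,4]
S,C=np.sin,np.cos;O=np.ones(4);Z=O*0
def rows(cols):
    # r0,H,L2,e,L3,L6,L2perp
    full=[np.r_[O,Z],np.r_[Z,O],np.r_[S(a2),C(a2)],np.r_[C(a3),-S(a3)],np.r_[S(a3),C(a3)],np.r_[S(a6),C(a6)],np.r_[C(a2),-S(a2)]]
    return np.array(full).T[:,cols]
b=np.r_[rad,P[:,2]]
for cols in([0,1,2,3,4,5],[1,2,3,4,5],[1,2,4,5],[0,1,2,4,5],[1,2,4,5,6],[1,2,3,4,5,6]):
    A=rows(cols);s=np.linalg.lstsq(A,b,rcond=None);print(cols,s[0],np.linalg.cond(A),(A@s[0]-b)*1000)
E
python3 kin2.py
```

```text
[0, 1, 2, 3, 4, 5] [-0.0011  0.2779  0.5875  0.1149  0.3934  0.2851] 110.34853451652974 [-0.075   0.1158 -0.0467  0.0058 -0.2479  0.1757  0.0886 -0.0164]
[1, 2, 3, 4, 5] [0.2751 0.5875 0.114  0.3918 0.2838] 42.25899658632246 [-0.1089  0.0782  0.0538 -0.0048 -0.288   0.1322  0.1422  0.0136]
[1, 2, 4, 5] [0.0599 0.6037 0.3312 0.2056] 22.257284934274043 [ -4.765  -10.8077   2.5563   7.2878   5.1294   7.5511   7.9055 -20.586 ]
[0, 1, 2, 4, 5] [ 0.0959 -0.0324  0.592   0.2343  0.1474] 30.526797567750563 [-4.395  -6.2957  9.5687  1.122  -2.2745 -1.5839  7.0388 -3.1804]
[1, 2, 4, 5, 6] [0.0446 0.6006 0.3041 0.1912 0.0282] 24.786308740696917 [ -7.0663  -8.4712   5.0542   6.0771  -2.3339   9.8507   9.6521 -17.1689]
[1, 2, 3, 4, 5, 6] [ 0.2768  0.5875  0.1146  0.3933  0.2847 -0.0011] 49.87514627664556 [ 0.0086  0.0394 -0.0605  0.0068 -0.0129  0.0006  0.0313 -0.0191]
```

```bash
cat > ik.py <<'E'
import numpy as np
from plan import tool
H,L2,e,L3,L6,d=.2751,.5875,.114,.3918,.2838,.111
lo=[-176.69,-43.24,12.49,-82,0,-163.58];hi=[176.69,126.21,139.97,262,151.66,163.58]
def rz(a):c,s=np.cos(a),np.sin(a);return np.array([[c,-s,0],[s,c,0],[0,0,1]])
def ry(a):c,s=np.cos(a),np.sin(a);return np.array([[c,0,s],[0,1,0],[-s,0,c]])
# R = rz(j1) ry(a3) rz(j4*s) ry(j5) rz(...) : tool y axis = z of this chain
def ik(p,R):
    y=R[:,1];W=np.array(p)-L6*y;r=np.hypot(W[0],W[1])
    if r<d:return []
    rad=np.sqrt(r*r-d*d);j1=np.arctan2(W[1],W[0])-np.arcsin(d/r)
    X,Z=rad,W[2]-H;D=np.hypot(X,Z);F=np.hypot(e,L3)
    out=[]
    ca=(L2**2+D**2-F**2)/(2*L2*D)
    if abs(ca)>1:return []
    g=np.arctan2(X,Z);j2=g-np.arccos(ca)
    ex,ez=X-L2*np.sin(j2),Z-L2*np.cos(j2)
    # ex=L3 sin a+e cos a ; ez=L3 cos a - e sin a
    a=np.arctan2(ex,ez)-np.arctan2(e,L3)
    j3=(a-j2+np.pi)%(2*np.pi)-np.pi
    B=rz(j1)@ry(a);v=B.T@y
    j5=np.arccos(np.clip(v[2],-1,1));
    for k in(1,-1):
        # j4 sign unknown: axis dir (cos,sin)
        phi=np.arctan2(v[1],v[0]) if k==1 else np.arctan2(-v[1],-v[0])
        q5=j5*k
        M=B@rz(phi)@ry(q5);zt=M.T@R[:,2]
        j6=np.arctan2(zt[1],zt[0])
        # calibrated: at tool down, z yaw=j1-j6 with j4=0; chain z is down so rotation sense: zt angle
        out.append(np.degrees([j1,j2,j3,phi,q5,j6]))
    return out
if __name__=='__main__':
    np.set_printoptions(precision=1,suppress=True,linewidth=140)
    for p,yaw,th in [((.4,-.12,.3195),0,0),((.42,.166,.2797),11,0),((.558,.194,.04),11,45),((.558,.194,.04),11,40),((.558,.194,.04),11,35),((.558,.194,.04),11,30),((.489,.181,.11),11,45),((.595,-.12,.05),-1.3,45),((.595,-.145,.05),-1.3,40),((.595,-.145,.05),-1.3,60),((.595,-.145,.05),-1.3,50)]:
        print(p,yaw,th,*ik(p,tool(yaw,th)))
E
python3 ik.py
```

```text
(0.4, -0.12, 0.3195) 0 0 [-32.1   8.1 104.1   0.   67.8  57.9] [ -32.1    8.1  104.1 -180.   -67.8 -122.1]
(0.42, 0.166, 0.2797) 11 0 [  7.3  14.  103.4   0.   62.6  86.3] [   7.3   14.   103.4 -180.   -62.6  -93.7]
(0.558, 0.194, 0.04) 11 45 [  6.9  51.6 124.  175.6  40.5 -89.5] [  6.9  51.6 124.   -4.4 -40.5  90.5]
(0.558, 0.194, 0.04) 11 40 [  7.1  48.7 121.5 175.   30.2 -88.7] [  7.1  48.7 121.5  -5.  -30.2  91.3]
(0.558, 0.194, 0.04) 11 35 [  7.3  46.4 118.7 173.8  20.2 -87.2] [  7.3  46.4 118.7  -6.2 -20.2  92.8]
(0.558, 0.194, 0.04) 11 30 [  7.5  44.6 115.8 170.3  10.5 -83.5] [  7.5  44.6 115.8  -9.7 -10.5  96.5]
(0.489, 0.181, 0.11) 11 45 [  6.1  42.5 134.2 174.8  41.7 -89.6] [  6.1  42.5 134.2  -5.2 -41.7  90.4]
(0.595, -0.12, 0.05) -1.3 45 [-32.   49.7 121.5 143.7  37.6 -82.6] [-32.   49.7 121.5 -36.3 -37.6  97.4]
(0.595, -0.145, 0.05) -1.3 40 [-33.6  47.1 117.9 133.5  28.3 -73. ] [-33.6  47.1 117.9 -46.5 -28.3 107. ]
(0.595, -0.145, 0.05) -1.3 60 [-38.9  59.6 125.4 144.   64.  -93.4] [-38.9  59.6 125.4 -36.  -64.   86.6]
(0.595, -0.145, 0.05) -1.3 50 [-36.3  52.5 122.4 142.2  45.9 -85.9] [-36.3  52.5 122.4 -37.8 -45.9  94.1]
```

```bash
cat >> ik.py <<'E'
def fk(q):
    j1,j2,j3,j4,j5,j6=np.radians(q);a=j2+j3
    W=rz(j1)@np.array([L2*np.sin(j2)+L3*np.sin(a)+e*np.cos(a),d,H+L2*np.cos(j2)+L3*np.cos(a)-e*np.sin(a)])
    M=rz(j1)@ry(a)@rz(j4)@ry(j5)@rz(j6+np.pi)
    return W+L6*M[:,2],np.c_[M[:,1],M[:,2],M[:,0]]
def ika(p,R,flip):
    o=ik(p,R)
    if not o:return None
    q=o[0].copy();q[5]=(q[5]-180+180)%360-180  # mine-180
    if flip and q[3]<-82:q[3]+=360
    return q
E
python3 - <<'E'
from ik import *
np.set_printoptions(precision=3,suppress=True,linewidth=140)
for q in ([-83.967,30.224,82.088,0,67.689,-10.227],[7.339,14.03,103.35,-.017,62.607,-93.508],[9.84,22.317,118.634,72.588,.0476,-163.57]):
    print(*fk(q))
for p,th in [((.49,.18,.11),45),((.56,.19,.2),45),((.6,.2,.2),45),((.6,.2,.25),45),((.56,.19,.15),45),((.6,.2,.15),45),((.44,.17,.25),0),((.6,.2,.3),0)]:
    print(p,th,ika(p,tool(11,th),1))
E
```

```text
[ 0.175 -0.6    0.245] [[-0.96 -0.    0.28]
 [-0.28  0.   -0.96]
 [-0.   -1.   -0.  ]]
[0.42  0.166 0.28 ] [[ 0.982  0.    -0.188]
 [ 0.188 -0.     0.982]
 [ 0.    -1.    -0.   ]]
[0.533 0.205 0.222] [[ 0.762  0.62  -0.184]
 [ 0.15   0.108  0.983]
 [ 0.63  -0.777 -0.01 ]]
(0.49, 0.18, 0.11) 45 [  5.87   42.459 134.151 174.538  41.625  90.456]
(0.56, 0.19, 0.2) 45 [  6.294  27.716 121.264 166.385  14.268  99.879]
(0.6, 0.2, 0.2) 45 [  7.053  29.394 115.588 164.197  10.296 102.768]
(0.6, 0.2, 0.25) 45 [  7.053  23.475 113.217 120.182   3.228 146.986]
(0.56, 0.19, 0.15) 45 [  6.294  34.946 123.074 171.514  23.151  94.48 ]
(0.6, 0.2, 0.15) 45 [  7.053  35.806 117.222 171.02   18.168  95.746]
(0.44, 0.17, 0.25) 0 [  7.514  18.027 103.066   0.     58.907 -93.486]
(0.6, 0.2, 0.3) 0 [  8.327  27.747  77.207   0.     75.046 -92.673]
```

```bash
python3 - <<'E'
from ik import *
from plan import *
np.set_printoptions(precision=3,suppress=True,linewidth=140)
qA=ika((.48,.18,.30),tool(11,0),1);qB=ika((.56,.19,.15),tool(11,45),1);print(qA,qB)
pm,Rm=fk([9.84,22.317,118.634,72.588,.0476,-163.57]);save(pm,Rm);go(*fk(qA))
for t in np.linspace(0,1,11):
    q=qA+(qB-qA)*t;p,R=fk(q);print(t,p,R[:,1],'z',R[:,2],'tip',(p+.022*R[:,1])[2], 'cam',(p-.084*R[:,0]-.139*R[:,1]))
E
```

```text
[  8.051  17.711  94.019   0.     68.27  -92.949] [  6.294  34.946 123.074 171.514  23.151  94.48 ]
ROW [np.float64(5.0), np.float64(-96.1), np.float64(-15.9), np.float64(0.7), np.float64(-0.2), np.float64(39.0)] need rows 3.645494792520681
0.0 [0.48 0.18 0.3 ] [ 0.  0. -1.] z [-0.191  0.982 -0.   ] tip 0.2780000000000001 cam [0.398 0.164 0.439]
0.1 [0.47  0.253 0.279] [-0.021  0.264 -0.964] z [0.271 0.93  0.249] tip 0.25815309353406374 cam [0.392 0.238 0.421]
0.2 [0.472 0.315 0.276] [ 0.007  0.49  -0.872] z [0.704 0.617 0.352] tip 0.25693277213181065 cam [0.411 0.298 0.426]
0.30000000000000004 [0.487 0.359 0.283] [ 0.088  0.656 -0.75 ] z [0.963 0.138 0.233] tip 0.26622460806084336 cam [0.453 0.33  0.439]
0.4 [0.512 0.383 0.291] [ 0.213  0.749 -0.627] z [ 0.938 -0.337 -0.083] tip 0.2772680072138842 cam [0.506 0.327 0.443]
0.5 [0.544 0.385 0.294] [ 0.365  0.765 -0.53 ] z [ 0.617 -0.625 -0.478] tip 0.28229093703125246 cam [0.552 0.291 0.426]
0.6000000000000001 [0.574 0.366 0.286] [ 0.518  0.71  -0.477] z [ 0.11  -0.608 -0.786] tip 0.27584928743906234 cam [0.573 0.237 0.386]
0.7000000000000001 [0.596 0.331 0.266] [ 0.646  0.598 -0.475] z [-0.384 -0.283 -0.879] tip 0.2556274768563224 cam [0.562 0.185 0.328]
0.8 [0.603 0.285 0.234] [ 0.726  0.449 -0.521] z [-0.657  0.228 -0.719] tip 0.22257306086508372 cam [0.519 0.15  0.268]
0.9 [0.591 0.236 0.194] [ 0.743  0.286 -0.604] z [-0.584  0.718 -0.378] tip 0.18037695712714924 cam [0.461 0.143 0.219]
1.0 [0.56 0.19 0.15] [ 0.694  0.135 -0.707] z [-0.191  0.982  0.   ] tip 0.13444365081389578 cam [0.405 0.16  0.189]
```

Request:
jog_arm(
  motion=[5,-96.1,-15.9,0.7,-0.2,39,5,-96.1,-15.9,0.7,-0.2,39,5,-96.1,-15.9,0.7,-0.2,39,5,-96.1,-15.9,0.7,-0.2,39,5,-96.1,-15.9,0.7,-0.2,39,5,-96.1,-15.9,0.7,-0.2,39,5,-96.1,-15.9,0.7,-0.2,39,5,-96.1,-15.9,0.7,-0.2,39,5,-96.1,-15.9,0.7,-0.2,39,5,-96.1,-15.9,0.7,-0.2,39],
)

```text
time_s: 6.1
position: [0.4781, 0.1803, 0.2979]
tcp_rot: [[0.982, -0.004, -0.19], [0.19, 0.002, 0.982], [-0.004, -1.0, 0.003]]
force: [-0.1, 0.2, 0.7]
opening: 0.799
```

```bash
python3 -c "
from rig import bot
s=bot.read_state();print(s['joint_positions'],s['position'],s['qvel'])"
```

```text
[  8.03211158  17.76276426  94.28115265   0.14940855  68.17174198
 -92.99207591] [0.4780634  0.18025336 0.297939  ] [ 0.10132178  0.01736998 -0.76798869  0.00923747  0.21033187  0.13776224]
```

```bash
cat > jp.py <<'E'
from ik import *
from plan import *
def path(qA,qB,n):
    ts=np.linspace(0,1,2001);Rs=[fk(qA+(qB-qA)*t) for t in ts]
    c=np.r_[0,np.cumsum([max(np.degrees(Ro.from_matrix(a[1].T@b[1]).magnitude())/10.7,np.linalg.norm(a[0]-b[0])/.0625) for a,b in zip(Rs,Rs[1:])])]
    print('min rows',c[-1])
    tt=np.interp(np.linspace(0,c[-1],n+1)[1:],c,ts);return [fk(qA+(qB-qA)*t) for t in tt]
def emit(poses):
    p0,R0=load();out=[]
    for p,R in poses:
        s,w=rel(p0,R0,p,R);out+=[*map(float,s),*map(float,w)]
    print([round(x,1)+0 for x in out]);save(*apply(out[-6:-3],out[-3:]))
E
python3 - <<'E'
from jp import *
import json
qA=ika((.4781,.1803,.2984),tool(11,0),1);qB=ika((.56,.19,.15),tool(11,45),1)
save(*fk(qA));P=path(qA,qB,38);
emit(P[:19]);emit(P[19:])
E
```

```text
min rows 32.48164750011439
[0.4, 8.4, 23.1, 4.8, 7.8, 0.0, 1.5, 14.7, 45.2, 9.4, 15.7, 0.5, 3.4, 19.2, 66.1, 13.8, 23.6, 1.4, 6.1, 22.1, 85.6, 18.1, 31.6, 2.7, 9.5, 23.6, 103.6, 22.1, 39.6, 4.4, 13.7, 24.0, 120.1, 26.0, 47.7, 6.4, 18.6, 23.4, 134.9, 29.7, 55.7, 8.8, 24.3, 22.1, 148.1, 33.2, 63.8, 11.4, 30.5, 20.3, 159.6, 36.5, 71.8, 14.4, 37.4, 18.1, 169.4, 39.6, 79.8, 17.7, 44.7, 15.8, 177.5, 42.5, 87.7, 21.2, 52.4, 13.4, 183.8, 45.2, 95.7, 25.1, 60.4, 11.1, 188.5, 47.7, 103.5, 29.2, 68.5, 9.1, 191.5, 50.0, 111.3, 33.7, 76.8, 7.4, 193.0, 52.1, 119.0, 38.4, 85.1, 6.2, 192.9, 54.0, 126.6, 43.5, 93.2, 5.5, 191.3, 55.7, 134.1, 48.8, 101.1, 5.5, 188.3, 57.2, 141.5, 54.5, 108.7, 6.2, 184.0, 58.5, 148.7, 60.6]
[-4.9, 0.9, 7.5, 0.9, 8.8, 2.4, -9.1, 1.1, 16.1, 1.7, 17.5, 4.8, -12.4, 0.7, 25.7, 2.4, 26.3, 7.2, -14.7, -0.3, 36.1, 3.1, 35.1, 9.6, -15.9, -1.8, 47.3, 3.6, 43.9, 12.1, -16.0, -3.9, 59.0, 4.0, 52.7, 14.7, -14.9, -6.6, 71.3, 4.4, 61.4, 17.3, -12.5, -9.7, 83.9, 4.6, 70.2, 20.1, -8.9, -13.2, 96.8, 4.7, 78.9, 22.9, -4.1, -17.2, 109.7, 4.7, 87.5, 25.9, 2.1, -21.6, 122.6, 4.6, 96.1, 29.0, 9.4, -26.4, 135.3, 4.4, 104.7, 32.3, 18.1, -31.5, 147.7, 4.0, 113.1, 35.8, 27.9, -37.0, 159.8, 3.4, 121.5, 39.4, 38.8, -42.7, 171.2, 2.6, 129.8, 43.3, 50.8, -48.6, 182.1, 1.7, 138.0, 47.5, 63.8, -54.8, 192.1, 0.4, 146.0, 51.9, 77.7, -61.1, 201.4, -1.1, 153.8, 56.7, 92.4, -67.5, 209.7, -2.9, 161.4, 61.8]
```

Request:
jog_arm(
  motion=[0.4,8.4,23.1,4.8,7.8,0.0,1.5,14.7,45.2,9.4,15.7,0.5,3.4,19.2,66.1,13.8,23.6,1.4,6.1,22.1,85.6,18.1,31.6,2.7,9.5,23.6,103.6,22.1,39.6,4.4,13.7,24.0,120.1,26.0,47.7,6.4,18.6,23.4,134.9,29.7,55.7,8.8,24.3,22.1,148.1,33.2,63.8,11.4,30.5,20.3,159.6,36.5,71.8,14.4,37.4,18.1,169.4,39.6,79.8,17.7,44.7,15.8,177.5,42.5,87.7,21.2,52.4,13.4,183.8,45.2,95.7,25.1,60.4,11.1,188.5,47.7,103.5,29.2,68.5,9.1,191.5,50.0,111.3,33.7,76.8,7.4,193.0,52.1,119.0,38.4,85.1,6.2,192.9,54.0,126.6,43.5,93.2,5.5,191.3,55.7,134.1,48.8,101.1,5.5,188.3,57.2,141.5,54.5,108.7,6.2,184.0,58.5,148.7,60.6],
)

```text
time_s: 8.48
position: [0.5508, 0.3814, 0.292]
tcp_rot: [[-0.765, 0.399, 0.506], [-0.037, 0.757, -0.652], [-0.643, -0.517, -0.564]]
force: [-0.6, 0.9, 0.0]
opening: 0.801
```

```bash
python3 -c "
from plan import *
from rig import bot
s=bot.read_state();print(s['joint_positions'],s['position'],s['qvel']);print(s['tcp_rot']);print(load())"
```

```text
[  7.1571  26.7196 109.1827  89.3545  44.534    5.6574] [0.5508 0.3814 0.292 ] [-0.4734  3.5833  5.8243 35.4249 -9.3859 38.4652]
[[-0.7647  0.3992  0.5059]
 [-0.0365  0.7569 -0.6525]
 [-0.6434 -0.5174 -0.5642]]
(array([0.56, 0.19, 0.15]), array([[ 0.6937,  0.6944, -0.1914],
       [ 0.1355,  0.1352,  0.9815],
       [ 0.7074, -0.7068, -0.0003]]))
```

Request:
jog_arm(
  motion=[-4.9,0.9,7.5,0.9,8.8,2.4,-9.1,1.1,16.1,1.7,17.5,4.8,-12.4,0.7,25.7,2.4,26.3,7.2,-14.7,-0.3,36.1,3.1,35.1,9.6,-15.9,-1.8,47.3,3.6,43.9,12.1,-16.0,-3.9,59.0,4.0,52.7,14.7,-14.9,-6.6,71.3,4.4,61.4,17.3,-12.5,-9.7,83.9,4.6,70.2,20.1,-8.9,-13.2,96.8,4.7,78.9,22.9,-4.1,-17.2,109.7,4.7,87.5,25.9,2.1,-21.6,122.6,4.6,96.1,29.0,9.4,-26.4,135.3,4.4,104.7,32.3,18.1,-31.5,147.7,4.0,113.1,35.8,27.9,-37.0,159.8,3.4,121.5,39.4,38.8,-42.7,171.2,2.6,129.8,43.3,50.8,-48.6,182.1,1.7,138.0,47.5,63.8,-54.8,192.1,0.4,146.0,51.9,77.7,-61.1,201.4,-1.1,153.8,56.7,92.4,-67.5,209.7,-2.9,161.4,61.8],
)

```text
time_s: 10.85
position: [0.5599, 0.1898, 0.1493]
tcp_rot: [[0.699, 0.691, -0.186], [0.129, 0.134, 0.982], [0.704, -0.71, 0.005]]
force: [-0.1, -1.0, 0.7]
opening: 0.801
```

```bash
python3 -c "
from plan import *
from rig import bot
s=bot.read_state();print(s['joint_positions'],s['position'],s['qvel']);print(s['tcp_rot']);
R=tool(11,45);t=np.array([.5579,.1942,.040])
go(t-.05*R[:,1],R)
"
```

```text
[  6.2796  34.8925 122.9455 171.3502  22.702   95.0014] [0.5599 0.1898 0.1493] [-0.3397  3.3045  5.6874 33.9406 -9.2186 36.8628]
[[ 0.6986  0.6908 -0.1864]
 [ 0.1292  0.1344  0.9825]
 [ 0.7037 -0.7104  0.0046]]
ROW [np.float64(-78.7), np.float64(26.9), np.float64(4.6), np.float64(-0.0), np.float64(0.0), np.float64(0.0)] need rows 1.332758702841591
```

Request:
jog_arm(
  motion=[-78.7,26.9,4.6,0,0,0,-78.7,26.9,4.6,0,0,0,-78.7,26.9,4.6,0,0,0,-78.7,26.9,4.6,0,0,0,-78.7,26.9,4.6,0,0,0],
)

```text
time_s: 11.48
position: [0.5247, 0.1882, 0.0765]
tcp_rot: [[0.694, 0.694, -0.191], [0.134, 0.136, 0.982], [0.708, -0.707, 0.002]]
force: [0.2, -0.3, -1.0]
opening: 0.806
```

```bash
python3 snap.py w4; python3 snap.py s4 side; python3 -c "
import cv2
a=cv2.imread('pics/s4.png');cv2.imwrite('pics/s4_c.png',cv2.convertScaleAbs(cv2.resize(a[150:310,200:400],None,fx=4,fy=4,interpolation=cv2.INTER_CUBIC),alpha=1.5))"
```

```text
[  6.58217303  46.97757074 129.10115276 175.13604198  41.13660739
  90.61297304] 11.475
[  6.58327454  46.98203899 129.1152559  175.13443015  41.14272183
  90.6157942 ] 11.525
```

View pics/w4_b.png

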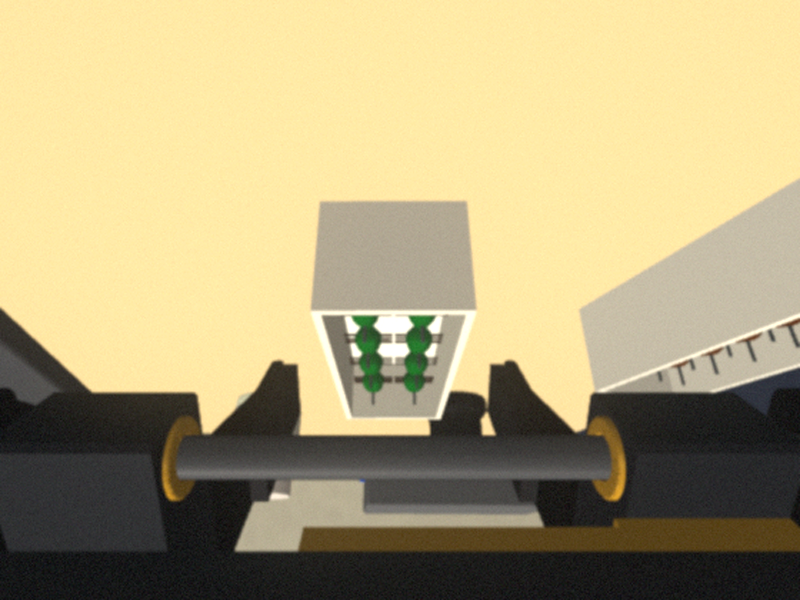

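View pics/s4_c.png

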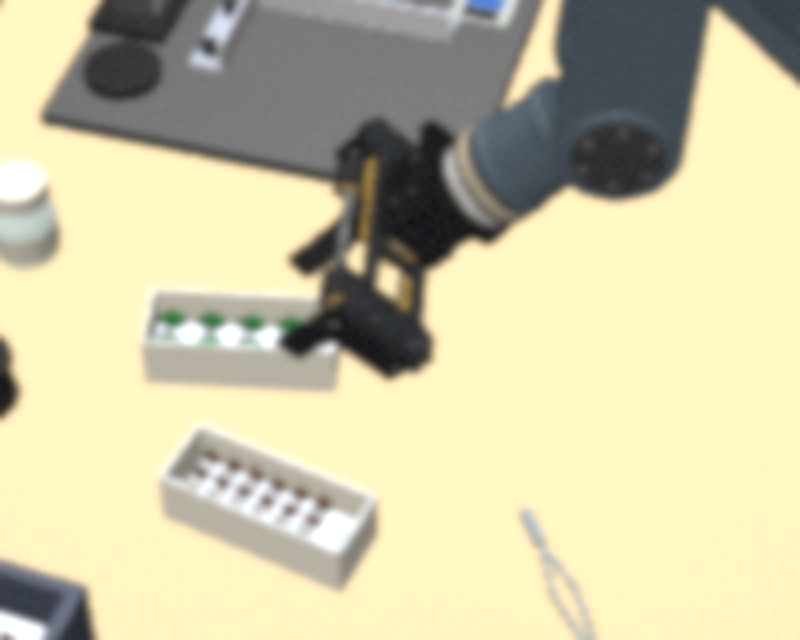

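Request:
jog_arm(
  motion=[0,15,0,0,0,0,0,30,0,0,0,0,0,42,0,0,0,0,0,50,0,0,0,0,0,50,0,0,0,0,0,50,0,0,0,0],
)

```text
time_s: 12.32
position: [0.5575, 0.1949, 0.0393]
tcp_rot: [[0.697, 0.691, -0.191], [0.134, 0.136, 0.982], [0.704, -0.71, 0.002]]
force: [0.2, -0.1, 0.8]
opening: 0.798
```

```bash
python3 -c "
from plan import *
R=tool(11,45);t=np.array([.5579,.1942,.040]);go(t,R)";python3 snap.py w5; python3 snap.py s5 side; python3 -c "
import cv2
a=cv2.imread('pics/s5.png');cv2.imwrite('pics/s5_c.png',cv2.convertScaleAbs(cv2.resize(a[190:310,210:360],None,fx=5,fy=5,interpolation=cv2.INTER_CUBIC),alpha=1.5))"
```

```text
ROW [np.float64(-0.0), np.float64(50.0), np.float64(-0.0), np.float64(-0.0), np.float64(0.0), np.float64(0.0)] need rows 0.8
[  7.01391717  51.52673452 123.87765803 175.50384687  40.20170834
  90.68589435] 12.325
[  7.01263761  51.50946879 123.88722881 175.50616265  40.2035463
  90.68659965] 12.375
```

View pics/w5_b.png

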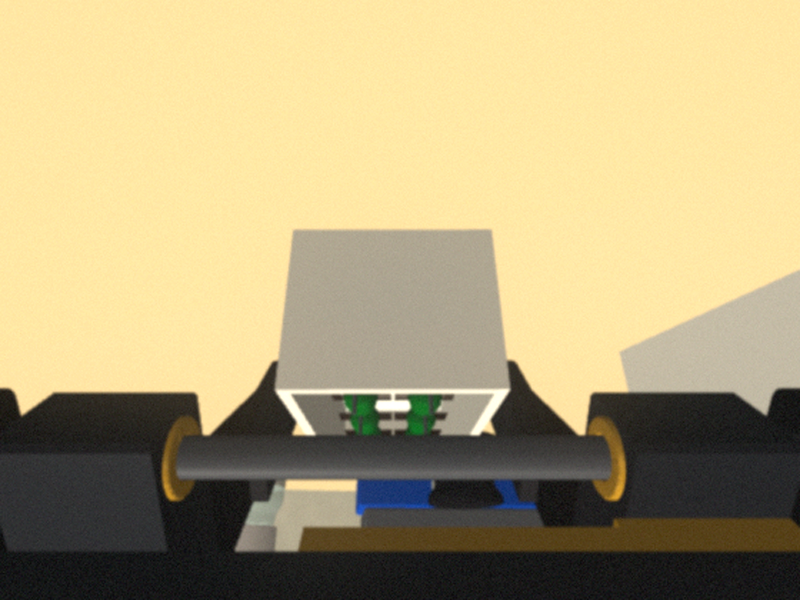

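View pics/s5_c.png

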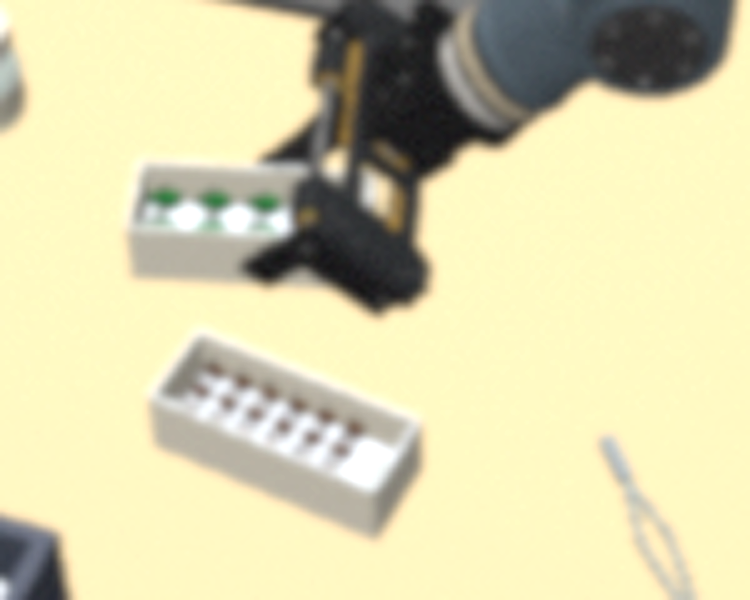

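Request:
jog_arm(
  motion=[0,0,0,0,0,0,0,0,0,0,0,0,0,0,0,0,0,0,0,0,0,0,0,0,0,0,0,0,0,0,0,0,0,0,0,0,0,0,0,0,0,0],
  gripper=0.3,
)

```text
time_s: 13.3
position: [0.558, 0.1949, 0.0396]
tcp_rot: [[0.696, 0.692, -0.191], [0.134, 0.136, 0.982], [0.705, -0.709, 0.002]]
force: [-1.3, -1.0, 3.1]
opening: 0.618
```

Request:
jog_arm(
  motion=[7,-7,0,0,0,0,18,-18,0,0,0,0,32,-32,0,0,0,0,46,-46,0,0,0,0,50,-50,0,0,0,0,50,-50,0,0,0,0,50,-50,0,0,0,0],
)

```text
time_s: 14.18
position: [0.5579, 0.1947, 0.1093]
tcp_rot: [[0.698, 0.691, -0.191], [0.134, 0.136, 0.982], [0.704, -0.71, 0.002]]
force: [0.8, -0.3, -1.5]
opening: 0.619
```

```bash
python3 snap.py w6; python3 snap.py s6 side; python3 -c "
import cv2
a=cv2.imread('pics/s6.png');cv2.imwrite('pics/s6_c.png',cv2.convertScaleAbs(cv2.resize(a[190:310,210:360],None,fx=5,fy=5,interpolation=cv2.INTER_CUBIC),alpha=1.5))
from plan import *
p,R=load();save(*apply([50,-50,0],[0,0,0]));print(load()[0])
from ik import *
for t in np.linspace(0,1,8):
    q=np.array([.5579,.1942,.1107])*(1-t)+np.array([.575,-.115,.11])*t
    print(q,ika(q,tool(11-12.35*t,45),1))
"
```

```text
[  6.9861189   40.90982891 123.77937349 174.07416098  29.47994454
  92.39546819] 14.175
[  6.98618693  40.9232787  123.77905078 174.07605056  29.48397279
  92.39576724] 14.225
[0.5579 0.1942 0.1107]
[0.5579 0.1942 0.1107] [  6.964   40.8708 123.9288 174.2618  29.8525  92.1247]
[0.5603 0.15   0.1106] [  1.0755  40.954  125.7255 169.0384  31.859   93.5522]
[0.5628 0.1059 0.1105] [ -4.973   41.0592 126.9851 163.9322  33.4042  94.6509]
[0.5652 0.0617 0.1104] [-11.047   41.1387 127.6616 158.8491  34.3961  95.6881]
[0.5677 0.0175 0.1103] [-17.0015  41.1618 127.7275 153.7142  34.8036  96.9318]
[ 0.5701 -0.0267  0.1102] [-22.7009  41.1248 127.1804 148.4675  34.6686  98.6221]
[ 0.5726 -0.0708  0.1101] [-28.0363  41.0522 126.0431 143.0646  34.0966 100.9406]
[ 0.575 -0.115  0.11 ] [-32.9358  40.9881 124.3586 137.4791  33.2293 103.9922]
```

View pics/w6_b.png

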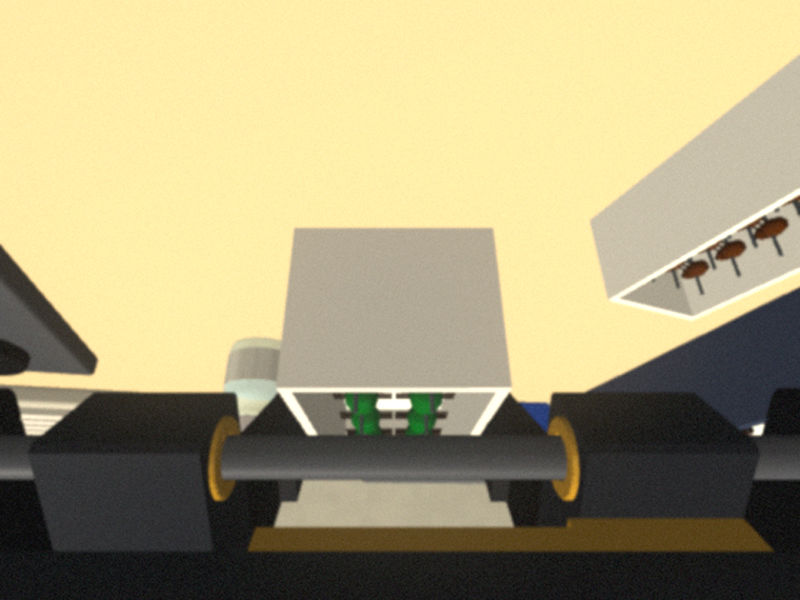

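View pics/s6_c.png

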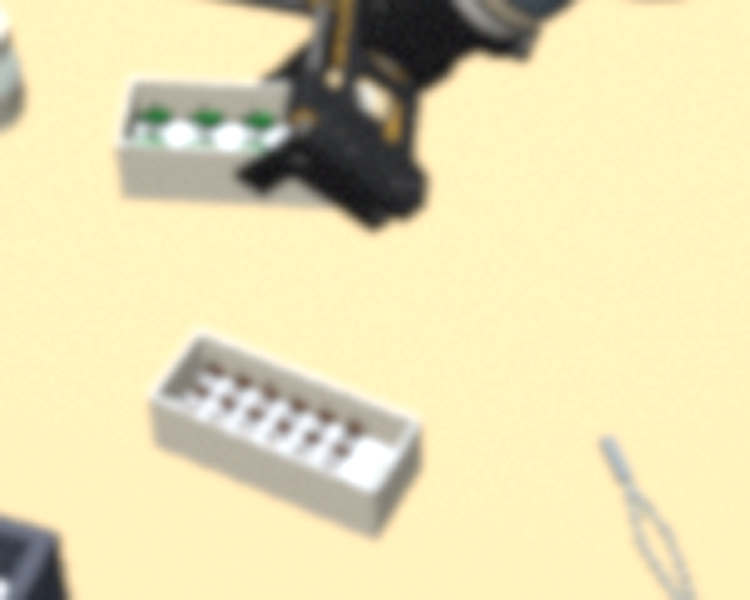

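```bash
python3 - <<'E'
from jp import *
f=lambda t:t*t*(3-2*t)
a=np.array([.5579,.1942,.1107]);b=np.array([.5700,.03,.088]);c=np.array([.5736,-.1180,.085])
P=[]
for i in range(1,19):
    t=f(i/18);L=.45
    p=a+(b-a)*t/L*1 if t<L else b+(c-b)*(t-L)/(1-L)
    P.append((p,tool(11-12.35*t,45)))
P+=[P[-1]]*2
emit(P);print(np.array([p for p,_ in P])[[5,8,10]])
E
```

```text
[-0.6, 0.0, -3.3, -0.1, 0.1, 0.0, -2.3, 0.2, -12.5, -0.3, 0.3, 0.0, -4.9, 0.4, -26.9, -0.7, 0.7, 0.0, -8.4, 0.6, -45.9, -1.1, 1.1, 0.0, -12.5, 0.9, -68.6, -1.7, 1.7, 0.0, -17.2, 1.3, -94.2, -2.3, 2.3, 0.0, -22.3, 1.7, -122.1, -2.9, 3.0, 0.0, -27.7, 2.1, -151.5, -3.7, 3.7, 0.0, -31.7, 0.8, -176.8, -4.4, 4.4, 0.0, -34.7, -1.5, -198.8, -5.1, 5.1, 0.0, -37.6, -3.8, -220.3, -5.8, 5.8, 0.0, -40.3, -5.9, -240.7, -6.5, 6.5, 0.0, -42.8, -7.9, -259.4, -7.1, 7.1, 0.0, -45.1, -9.6, -276.0, -7.6, 7.7, 0.0, -46.9, -11.1, -289.8, -8.1, 8.1, 0.0, -48.4, -12.2, -300.4, -8.4, 8.5, 0.0, -49.3, -12.9, -307.1, -8.7, 8.7, 0.0, -49.6, -13.2, -309.5, -8.7, 8.8, 0.0, -49.6, -13.2, -309.5, -8.7, 8.8, 0.0, -49.6, -13.2, -309.5, -8.7, 8.8, 0.0]
[[ 0.5649  0.0996  0.0976]
 [ 0.5703  0.0165  0.0877]
 [ 0.5714 -0.0276  0.0868]]
```

Request:
jog_arm(
  motion=[-0.6,0.0,-3.3,-0.1,0.1,0.0,-2.3,0.2,-12.5,-0.3,0.3,0.0,-4.9,0.4,-26.9,-0.7,0.7,0.0,-8.4,0.6,-45.9,-1.1,1.1,0.0,-12.5,0.9,-68.6,-1.7,1.7,0.0,-17.2,1.3,-94.2,-2.3,2.3,0.0,-22.3,1.7,-122.1,-2.9,3.0,0.0,-27.7,2.1,-151.5,-3.7,3.7,0.0,-31.7,0.8,-176.8,-4.4,4.4,0.0,-34.7,-1.5,-198.8,-5.1,5.1,0.0,-37.6,-3.8,-220.3,-5.8,5.8,0.0,-40.3,-5.9,-240.7,-6.5,6.5,0.0,-42.8,-7.9,-259.4,-7.1,7.1,0.0,-45.1,-9.6,-276.0,-7.6,7.7,0.0,-46.9,-11.1,-289.8,-8.1,8.1,0.0,-48.4,-12.2,-300.4,-8.4,8.5,0.0,-49.3,-12.9,-307.1,-8.7,8.7,0.0,-49.6,-13.2,-309.5,-8.7,8.8,0.0,-49.6,-13.2,-309.5,-8.7,8.8,0.0,-49.6,-13.2,-309.5,-8.7,8.8,0.0],
)

```text
time_s: 16.77
position: [0.5735, -0.1169, 0.0838]
tcp_rot: [[0.71, 0.704, 0.023], [-0.018, -0.014, 1.0], [0.704, -0.71, 0.003]]
force: [-1.0, -0.9, -1.6]
opening: 0.619
```

```bash
python3 snap.py w7; python3 snap.py s7 side; python3 -c "
import cv2
a=cv2.imread('pics/s7.png');cv2.imwrite('pics/s7_c.png',cv2.convertScaleAbs(cv2.resize(a[90:210,190:350],None,fx=5,fy=5,interpolation=cv2.INTER_CUBIC),alpha=1.7))"
```

```text
[-33.31207017  44.86282557 124.57273151 140.59228966  36.18710593
  99.73895189] 16.775
[-33.30932211  44.86258157 124.5687315  140.59492907  36.18888805
  99.74096354] 16.825
```

View pics/w7_b.png

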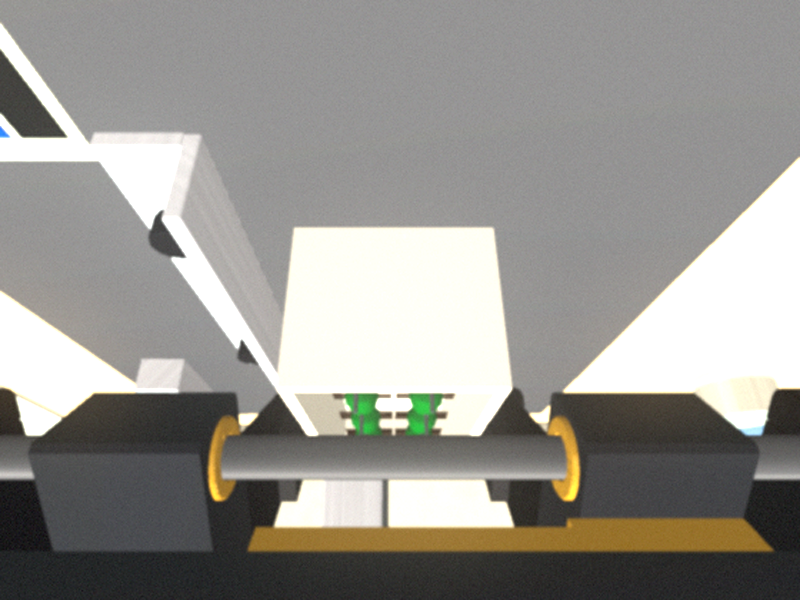

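View pics/s7_c.png

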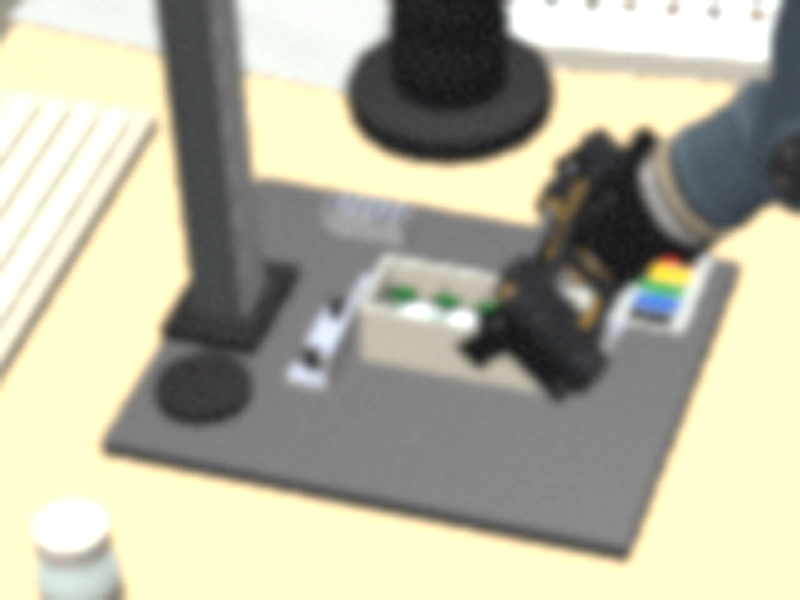

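Request:
jog_arm(
  motion=[-4,4,0,0,0,0,-9,9,0,0,0,0,-14,14,0,0,0,0,-17,17,0,0,0,0,-17.5,17.5,0,0,0,0,-17.5,17.5,0,0,0,0],
)

```text
time_s: 17.62
position: [0.5736, -0.1174, 0.059]
tcp_rot: [[0.709, 0.705, 0.024], [-0.019, -0.015, 1.0], [0.705, -0.71, 0.003]]
force: [-0.1, 0.0, -1.9]
opening: 0.621
```

Request:
jog_arm(
  motion=[-0.5,0.5,0,0,0,0,-0.8,0.8,0,0,0,0,-1,1,0,0,0,0,-1,1,0,0,0,0],
)

```text
time_s: 18.12
position: [0.5736, -0.1174, 0.0577]
tcp_rot: [[0.709, 0.705, 0.024], [-0.019, -0.015, 1.0], [0.705, -0.709, 0.003]]
force: [0.0, 0.4, -1.3]
opening: 0.618
```

Request:
jog_arm(
  motion=[-0.4,0.4,0,0,0,0,-0.7,0.7,0,0,0,0,-0.7,0.7,0,0,0,0],
)

```text
time_s: 18.5
position: [0.5737, -0.1174, 0.0575]
tcp_rot: [[0.708, 0.706, 0.024], [-0.019, -0.015, 1.0], [0.706, -0.708, 0.002]]
force: [-2.8, -0.6, 4.8]
opening: 0.62
```

Request:
jog_arm(
  motion=[0,0,0,0,0,0,0,0,0,0,0,0,0,0,0,0,0,0,0,0,0,0,0,0],
  gripper=0.73,
)

```text
time_s: 19.0
position: [0.5736, -0.1174, 0.0566]
tcp_rot: [[0.709, 0.704, 0.024], [-0.019, -0.015, 1.0], [0.705, -0.71, 0.003]]
force: [0.6, -0.1, -0.1]
opening: 0.729
```

```bash
python3 snap.py w8; python3 -c "
from plan import *
s=[-19.2,19.2,0];save(*apply(s,[0,0,0]));p,R=load();print(p)
from rig import bot
print(bot.read_state()['position'],bot.read_state()['force'])"
```

```text
[-33.3444272   49.02788403 124.52315992 143.86561073  39.45613547
  95.6074874 ] 19.0
[ 0.5736 -0.118   0.0579]
[ 0.5736 -0.1174  0.0566] [0.1845 1.1897 0.112 ]
```

View pics/w8_b.png

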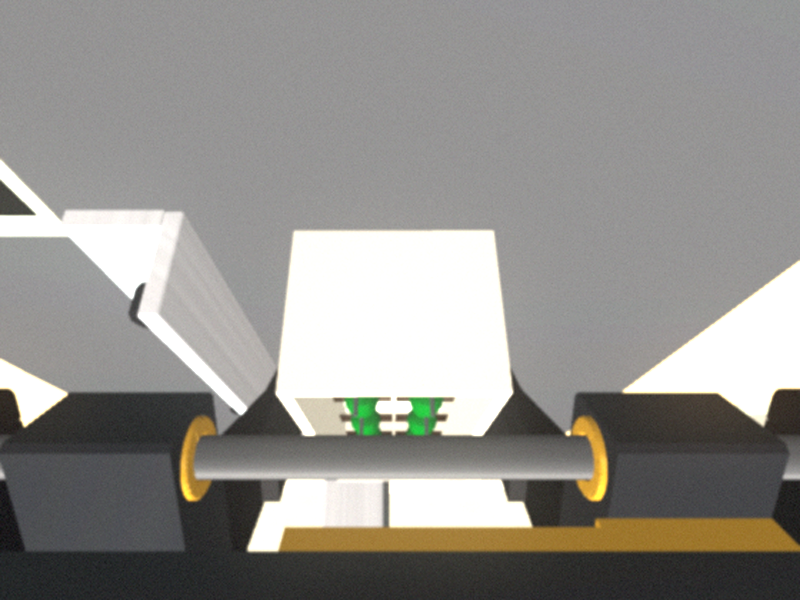

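Request:
jog_arm(
  motion=[0,-15,0,0,0,0,0,-35,0,0,0,0,0,-58,0,0,0,0,0,-75,0,0,0,0,0,-80,0,0,0,0,0,-80,0,0,0,0],
)

```text
time_s: 19.8
position: [0.5172, -0.1166, 0.1139]
tcp_rot: [[0.709, 0.705, 0.025], [-0.019, -0.016, 1.0], [0.705, -0.709, 0.002]]
force: [0.2, -0.9, 0.0]
opening: 0.726
```

```bash
python3 -c "
from plan import *
save(*apply([0,-80,0],[0,0,0]))"; python3 snap.py w9;python3 snap.py s9 side;python3 -c "
import cv2
a=cv2.imread('pics/s9.png');cv2.imwrite('pics/s9_c.png',cv2.convertScaleAbs(cv2.resize(a[90:210,190:350],None,fx=5,fy=5,interpolation=cv2.INTER_CUBIC),alpha=1.5))"
```

```text
[-38.7121341   41.14879991 132.37176254 138.02897728  39.85378849
  96.31333428] 19.8
[-38.6856903   41.19269434 132.32828078 138.03659414  39.85392877
  96.31208214] 19.85
```

View pics/w9_b.png

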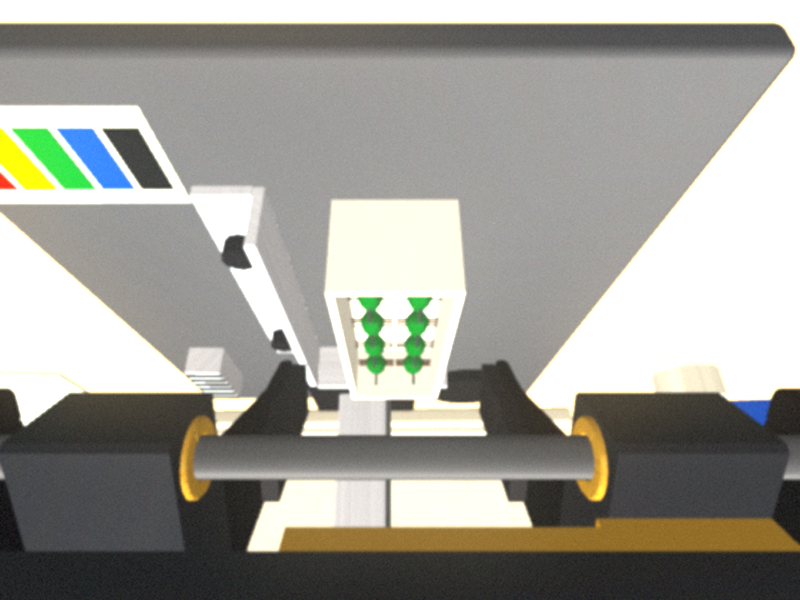

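View pics/s9_c.png

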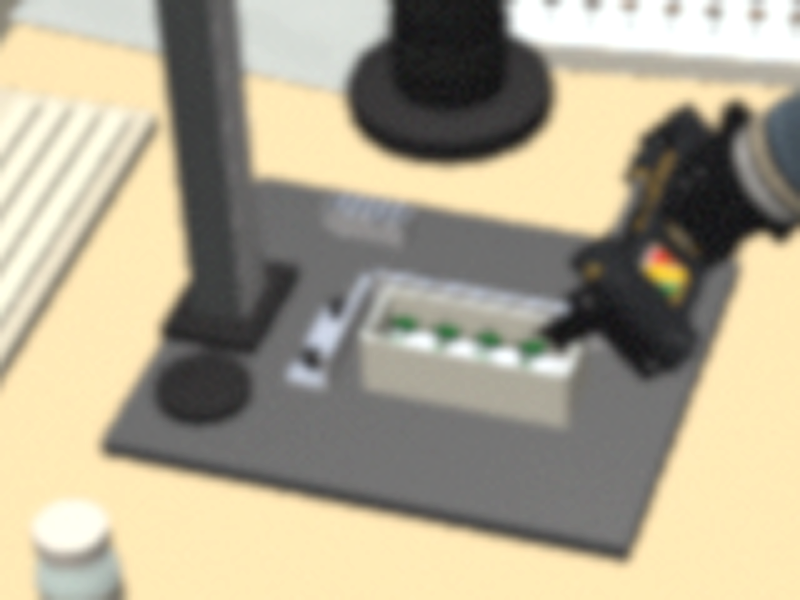

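Request:
jog_arm(
  motion=[0,0,15,0,0,0,0,0,38,0,0,0,0,0,58,0,0,0,0,0,65,0,0,0,0,0,65,0,0,0,0,20,65,0,0,0,0,45,65,0,0,0,0,65,65,0,0,0,0,77,65,0,0,0,0,80,65,0,0,0,0,80,65,0,0,0],
  gripper=0,
)

```text
time_s: 21.28
position: [0.5748, -0.0523, 0.0568]
tcp_rot: [[0.71, 0.704, 0.024], [-0.019, -0.015, 1.0], [0.704, -0.71, 0.003]]
force: [-0.1, -0.1, 1.7]
opening: 0.002
```

```bash
python3 -c "
from plan import *
save(*apply([0,80,65],[0,0,0]));print(load()[0])"; python3 snap.py w10;python3 snap.py s10 side;python3 -c "
import cv2
a=cv2.imread('pics/s10.png');cv2.imwrite('pics/s10_c.png',cv2.convertScaleAbs(cv2.resize(a[90:210,190:350],None,fx=5,fy=5,interpolation=cv2.INTER_CUBIC),alpha=1.5))"
```

```text
[ 0.5751 -0.053   0.0579]
[-24.3704551   49.36193235 126.3635839  154.95419208  40.86928135
  92.80026404] 21.275
[-24.37615674  49.3381256  126.39078473 154.95436579  40.86976561
  92.80072925] 21.325
```

View pics/w10_b.png

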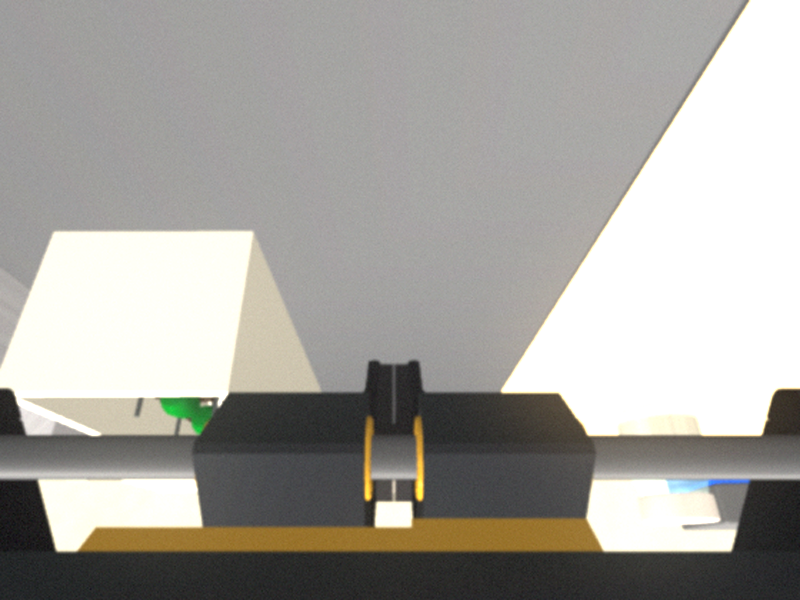

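View pics/s10_c.png

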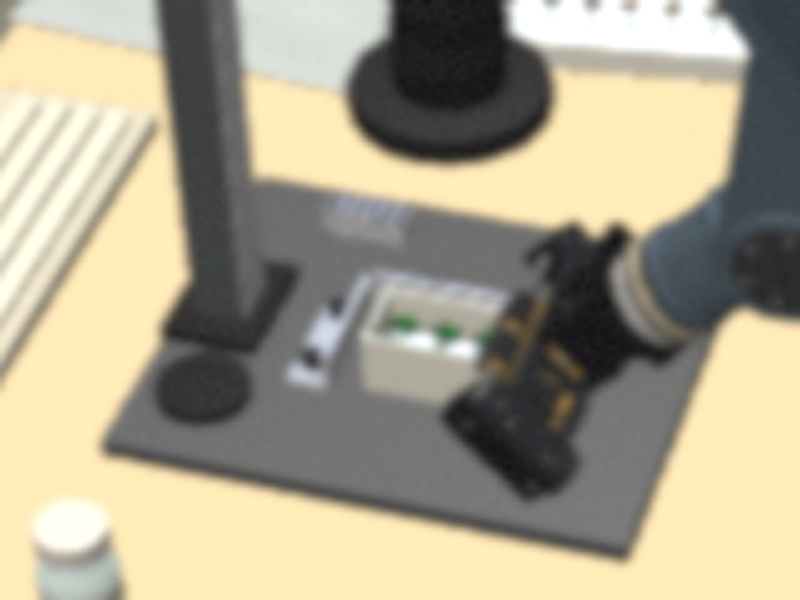

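```bash
python3 - <<'E'
from h import *
import pickle
np.set_printoptions(precision=4,suppress=True)
st,d=pickle.load(open('pics/w10.pkl','rb'))
HE=CAL['wrist']['hand_eye'];K=np.linalg.inv(CAL['wrist']['mtx'])
for u,v in [(150,278),(160,290),(200,290),(200,310),(150,340),(200,340),(275,320),(262,256),(262,275),(262,300),(200,392),(200,375),(120,240),(120,262)]:
    m=K@[u,v,1]*d[v,u];q=HE@[m[0],-m[1],-m[2],1];T=np.eye(4);T[:3,:3]=st['tcp_rot'];T[:3,3]=st['position']
    print((u,v),d[v,u],'tool',q[:3]*1000,'world',(T@q)[:3])
E
```

```text
(150, 278) 0.14874795 tool [-12.331   -6.3121 -54.9604] world [ 0.5603 -0.1069  0.0524]
(160, 290) 0.08815443 tool [-38.6591 -61.5115 -30.2007] world [ 0.5033 -0.0809  0.0732]
(200, 290) 0.0882065 tool [-38.6259 -61.46   -19.9255] world [ 0.5036 -0.0706  0.0732]
(200, 310) 0.079567 tool [-38.6635 -70.5105 -18.0237] world [ 0.4973 -0.0686  0.0796]
(150, 340) 0.08152451 tool [-30.75   -70.9762 -30.3495] world [ 0.5023 -0.081   0.0854]
(200, 340) 0.08120549 tool [-30.9519 -71.2382 -18.3878] world [ 0.5022 -0.0691  0.0855]
(275, 320) 0.08759904 tool [-31.6204 -64.3057  -0.6289] world [ 0.5071 -0.0514  0.0802]
(262, 256) 0.17099065 tool [-12.0122  16.9564  -7.2332] world [ 0.578  -0.0596  0.0363]
(262, 275) 0.15179849 tool [-12.0933  -3.1521  -6.4798] world [ 0.5638 -0.0585  0.0505]
(262, 300) 0.13294761 tool [-11.8041 -23.02    -5.7399] world [ 0.5501 -0.0575  0.0648]
(200, 392) 0.072397806 tool [-26.2575 -81.9662 -16.4512] world [ 0.498  -0.067   0.0965]
(200, 375) 0.07961233 tool [-24.2481 -75.036  -18.0401] world [ 0.5043 -0.0688  0.0929]
(120, 240) 0.11647862 tool [-40.2335 -31.3135 -53.3318] world [ 0.5229 -0.1044  0.0505]
(120, 262) 0.11437385 tool [-34.031  -35.4886 -52.38  ] world [ 0.5244 -0.1035  0.0579]
```

Request:
jog_arm(
  motion=[0,0,-8,0,0,0,0,0,-16,0,0,0,0,0,-22,0,0,0,0,0,-26,0,0,0,0,0,-30,0,0,0,0,0,-33,0,0,0,0,0,-36,0,0,0],
)

```text
time_s: 22.25
position: [0.5742, -0.0883, 0.0568]
tcp_rot: [[0.709, 0.704, 0.024], [-0.019, -0.015, 1.0], [0.705, -0.71, 0.003]]
force: [-0.7, 1.0, 0.4]
opening: 0.007
```

Request:
jog_arm(
  motion=[0,0,-3,0,0,0,0,0,-6,0,0,0,0,0,-9,0,0,0],
)

```text
time_s: 22.62
position: [0.5741, -0.0975, 0.0567]
tcp_rot: [[0.709, 0.705, 0.024], [-0.019, -0.015, 1.0], [0.705, -0.709, 0.003]]
force: [-0.3, 1.6, 0.1]
opening: 0.003
```

```bash
python3 snap.py s11 side;python3 snap.py w11;python3 -c "
import cv2
a=cv2.imread('pics/s11.png');cv2.imwrite('pics/s11_c.png',cv2.convertScaleAbs(cv2.resize(a[90:210,190:350],None,fx=5,fy=5,interpolation=cv2.INTER_CUBIC),alpha=1.5))"
```

```text
[-30.71661431  49.14699448 125.24050909 147.31525503  39.99871003
  94.51086952] 22.625
[-30.75240986  49.14777783 125.220988   147.32649189  39.99029983
  94.51096427] 22.675
```

View pics/w11_b.png

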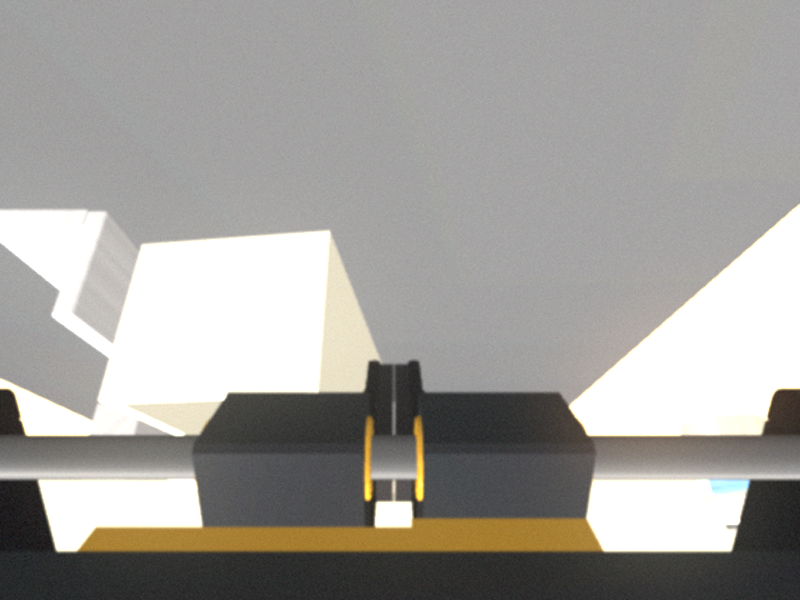

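View pics/s11_c.png

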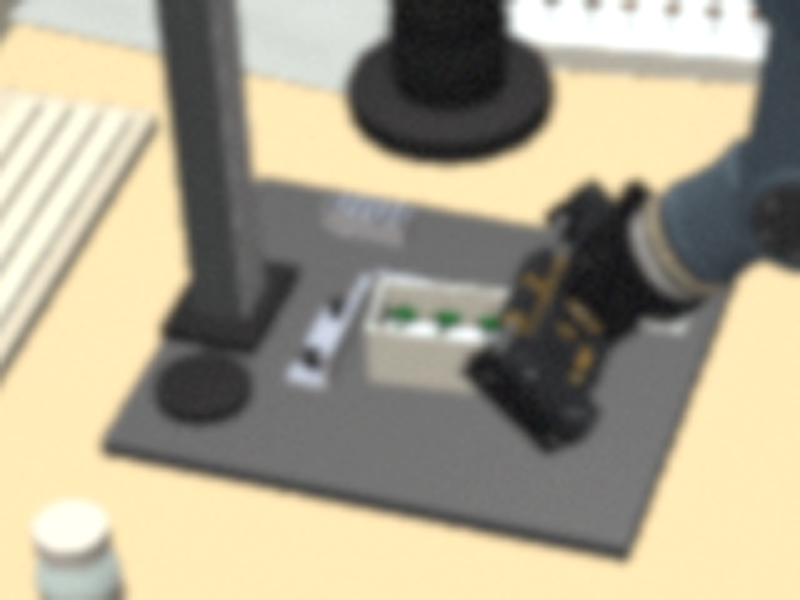

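Request:
jog_arm(
  motion=[0,0,-3,0,0,0,0,0,-6,0,0,0,0,0,-9,0,0,0,0,0,-10,0,0,0],
)

```text
time_s: 23.22
position: [0.5758, -0.1034, 0.0589]
tcp_rot: [[0.703, 0.711, 0.011], [-0.009, -0.006, 1.0], [0.711, -0.703, 0.002]]
force: [8.9, 17.4, 5.1]
opening: 0.003
```

Request:
jog_arm(
  motion=[0,0,-1,0,0,0,0,0,-2,0,0,0,0,0,-3,0,0,0],
)

```text
time_s: 23.6
position: [0.5766, -0.1044, 0.0599]
tcp_rot: [[0.701, 0.713, 0.006], [-0.006, -0.002, 1.0], [0.713, -0.701, 0.002]]
force: [10.5, 24.1, 7.8]
opening: 0.004
```

Request:
jog_arm(
  motion=[0,0,4,0,0,0,0,0,9,0,0,0,0,0,14,0,0,0,0,0,14,0,0,0],
)

```text
time_s: 24.1
position: [0.5739, -0.0965, 0.0566]
tcp_rot: [[0.71, 0.704, 0.025], [-0.019, -0.015, 1.0], [0.704, -0.71, 0.003]]
force: [-0.5, 0.4, 0.4]
opening: 0.004
```

```bash
python3 -c "
from plan import *
save(*apply([0,0,-36-9-10-3+14],[0,0,0]));print(load()[0])";python3 snap.py s12 side;python3 snap.py w12;python3 -c "
import cv2
a=cv2.imread('pics/s12.png');cv2.imwrite('pics/s12_c.png',cv2.convertScaleAbs(cv2.resize(a[90:210,190:350],None,fx=5,fy=5,interpolation=cv2.INTER_CUBIC),alpha=1.5))"
```

```text
[ 0.5741 -0.097   0.0579]
[-30.5652865   49.16237497 125.2947345  147.55637122  40.00510444
  94.45434974] 24.1
[-30.58975897  49.16410183 125.2808115  147.54519221  40.00997146
  94.4541668 ] 24.15
```

View pics/w12_b.png

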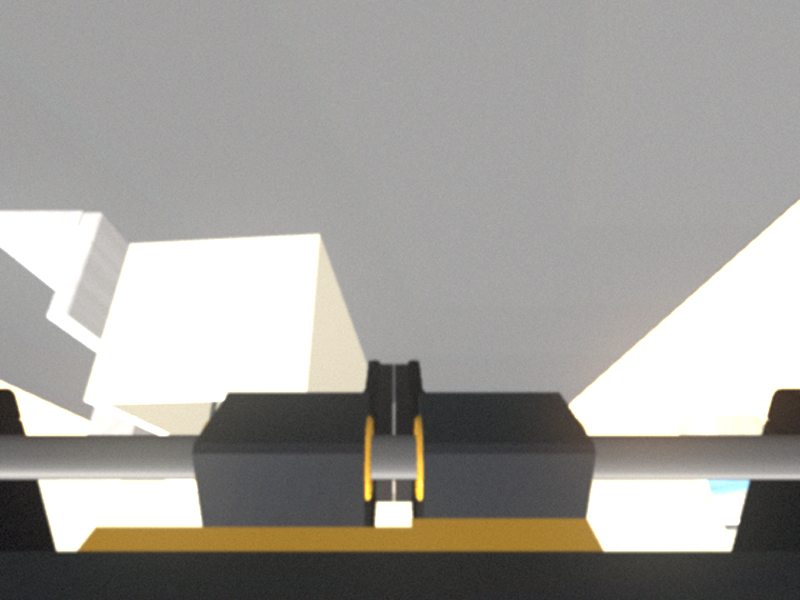

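View pics/s12_c.png

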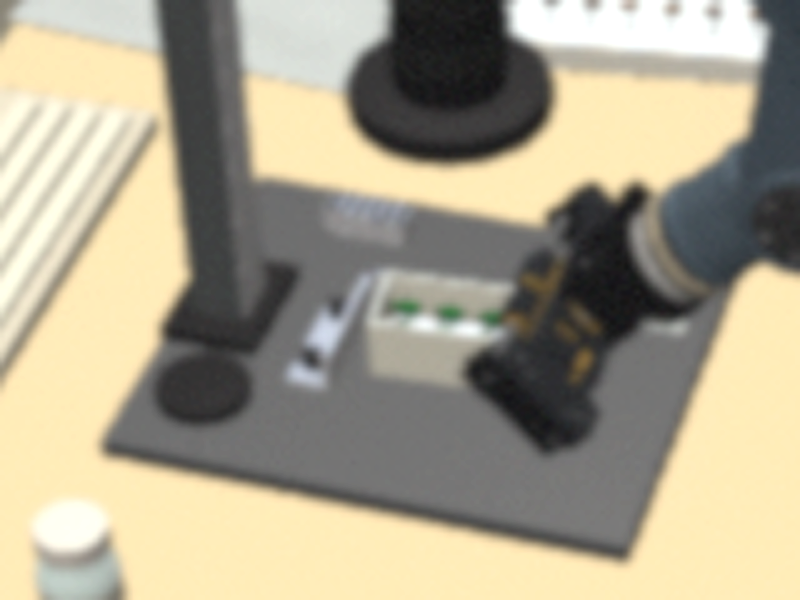

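```bash
python3 - <<'E'
from h import *
import pickle
np.set_printoptions(precision=4,suppress=True)
for n,pts in {'w8':[(294,231),(494,231),(183,212)],'w10':[(53,231),(254,231)],'w12':[(133,243),(320,235),(102,212),(160,435)]}.items():
    st,d=pickle.load(open(f'pics/{n}.pkl','rb'))
    P=[onz('wrist',(u*.7,v*.7),.018,st) for u,v in pts];print(n,*P)
    dd=P[1]-P[0];print(np.linalg.norm(dd),'yaw',np.degrees(np.arctan2(-dd[0],dd[1])))
E
```

```text
w8 [ 0.5221 -0.1432  0.018 ] [ 0.5236 -0.0896  0.018 ] [ 0.5133 -0.1697  0.018 ]
0.05364943835909004 yaw -1.6250746179039355
w10 [ 0.5218 -0.1428  0.018 ] [ 0.5233 -0.089   0.018 ]
0.053835329936590515 yaw -1.6492414662068713
w12 [ 0.5267 -0.1683  0.018 ] [ 0.5245 -0.1159  0.018 ] [ 0.513  -0.1694  0.018 ] [ 0.7581 -0.2654  0.018 ]
0.05252171951747138 yaw 2.4274282818893966
```

```bash
python3 - <<'E'
from h import *
import pickle
np.set_printoptions(precision=1,suppress=True)
HE=CAL['wrist']['hand_eye'];K=np.linalg.inv(CAL['wrist']['mtx'])
for n in('w10','w12'):
    st,d=pickle.load(open(f'pics/{n}.pkl','rb'))
    for u,v in [(200,274),(200,277),(200,280),(200,284),(200,295),(200,305),(200,313),(200,320),(350,277),(350,284),(350,295)]:
        m=K@[u,v,1]*d[v,u];q=HE@[m[0],-m[1],-m[2],1];print(n,(u,v),'tool',q[:3]*1000)
E
```

```text
w10 (200, 274) tool [-38.1 -51.8 -22. ]
w10 (200, 277) tool [-38.1 -53.6 -21.6]
w10 (200, 280) tool [-38.6 -56.1 -21. ]
w10 (200, 284) tool [-38.8 -58.6 -20.5]
w10 (200, 295) tool [-38.6 -63.9 -19.4]
w10 (200, 305) tool [-37.9 -67.2 -18.8]
w10 (200, 313) tool [-37.1 -69.4 -18.3]
w10 (200, 320) tool [-36.9 -71.9 -17.8]
w10 (350, 277) tool [-38.4 -54.1  20.2]
w10 (350, 284) tool [-38.  -57.3  19.6]
w10 (350, 295) tool [-37.9 -62.7  18.4]
w12 (200, 274) tool [-38.1 -51.6 -22. ]
w12 (200, 277) tool [-38.1 -53.4 -21.6]
w12 (200, 280) tool [-37.9 -54.9 -21.4]
w12 (200, 284) tool [-38.7 -58.4 -20.6]
w12 (200, 295) tool [-38.  -62.8 -19.7]
w12 (200, 305) tool [-38.4 -68.1 -18.5]
w12 (200, 313) tool [-38.  -70.7 -18. ]
w12 (200, 320) tool [-36.3 -71.  -18.1]
w12 (350, 277) tool [-38.5 -54.3  20.1]
w12 (350, 284) tool [-38.6 -58.4  19.3]
w12 (350, 295) tool [-38.5 -63.8  18.2]
```

Request:
jog_arm(
  motion=[0,0,10,0,0,0,0,0,20,0,0,0,9,4,20,0,0,0,20,11,20,0,0,0,30,18,20,0,0,0,35.4,22.5,20,0,0,0,35.4,22.5,20,0,0,0,35.4,22.5,14,0,0,0,35.4,22.5,8,0,0,0,35.4,22.5,4,0,0,0,35.4,22.5,2,0,0,0],
)

```text
time_s: 25.58
position: [0.6149, -0.0961, 0.0656]
tcp_rot: [[0.709, 0.704, 0.025], [-0.02, -0.015, 1.0], [0.705, -0.71, 0.003]]
force: [0.4, -0.2, -0.6]
opening: 0.001
```

```bash
python3 -c "
from plan import *
save(*apply([35.4,22.5,2],[0,0,0]));print(load()[0])";python3 snap.py s13 side;python3 snap.py w13;python3 -c "
import cv2
a=cv2.imread('pics/s13.png');cv2.imwrite('pics/s13_c.png',cv2.convertScaleAbs(cv2.resize(a[90:210,190:350],None,fx=5,fy=5,interpolation=cv2.INTER_CUBIC),alpha=1.5))"
```

```text
[ 0.615 -0.096  0.067]
[-27.57893886  47.12739221 119.50346116 145.25150823  33.2307931
 101.00472136] 25.575
[-27.57821432  47.12502515 119.49560607 145.25584531  33.22909775
 101.00567706] 25.625
```

View pics/w13_b.png

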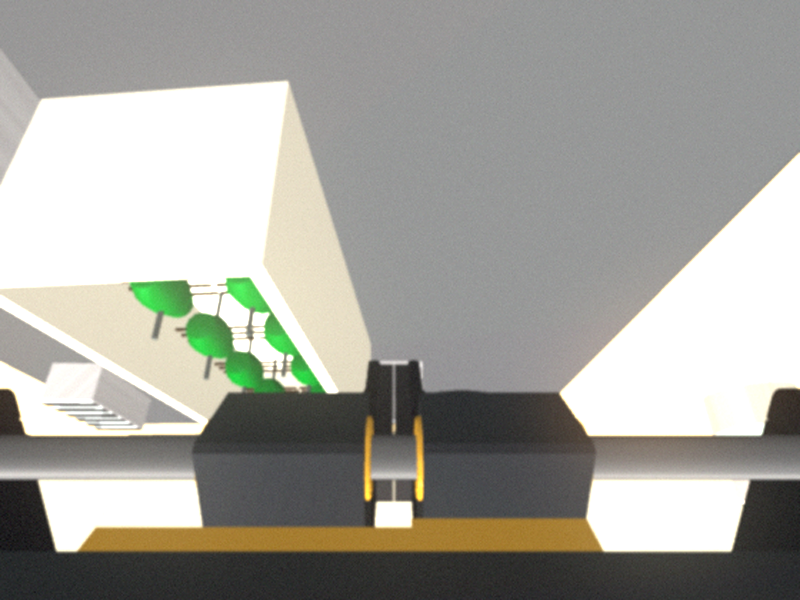

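View pics/s13_c.png

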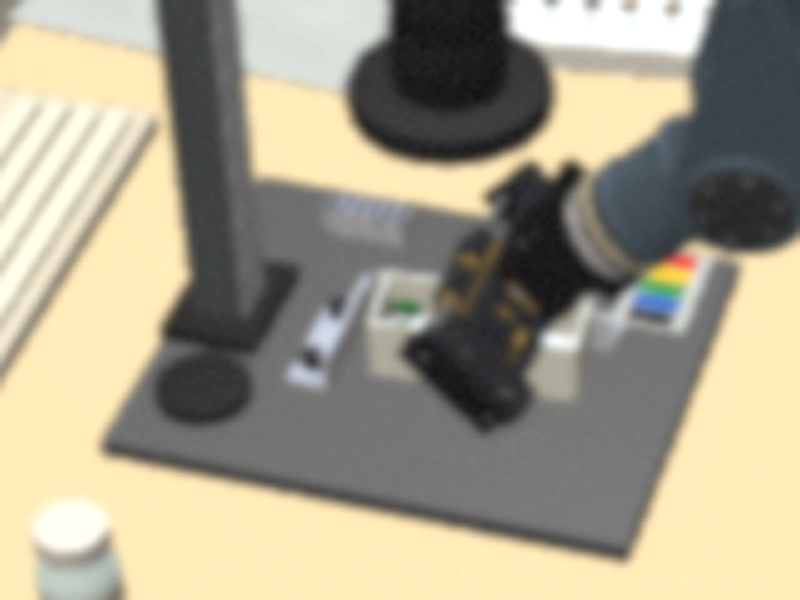

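Request:
jog_arm(
  motion=[0,0,-2,0,0,0,0,0,-4,0,0,0,0,0,-6,0,0,0,0,0,-8,0,0,0],
)

```text
time_s: 26.18
position: [0.6149, -0.1033, 0.0658]
tcp_rot: [[0.709, 0.705, 0.023], [-0.018, -0.015, 1.0], [0.705, -0.709, 0.003]]
force: [0.3, 0.5, 0.3]
opening: 0.009
```

Request:
jog_arm(
  motion=[0,0,-1,0,0,0,0,0,-2,0,0,0,0,0,-3,0,0,0],
)

```text
time_s: 26.55
position: [0.6149, -0.1064, 0.0658]
tcp_rot: [[0.709, 0.705, 0.024], [-0.019, -0.015, 1.0], [0.705, -0.709, 0.003]]
force: [0.9, 1.0, 0.2]
opening: 0.004
```

Request:
jog_arm(
  motion=[0,0,-1,0,0,0,0,0,-2,0,0,0,0,0,-2,0,0,0],
)

```text
time_s: 26.92
position: [0.6148, -0.1076, 0.0658]
tcp_rot: [[0.709, 0.705, 0.022], [-0.018, -0.014, 1.0], [0.705, -0.709, 0.003]]
force: [1.1, 4.3, 0.5]
opening: 0.005
```

Request:
jog_arm(
  motion=[0,0,-1,0,0,0,0,0,-2,0,0,0,0,0,-2,0,0,0],
)

```text
time_s: 27.3
position: [0.6148, -0.108, 0.0662]
tcp_rot: [[0.708, 0.706, 0.018], [-0.015, -0.011, 1.0], [0.706, -0.708, 0.003]]
force: [2.1, 8.7, 1.8]
opening: 0.003
```

Request:
jog_arm(
  motion=[0,0,5,0,0,0,0,0,12,0,0,0,0,0,20,0,0,0,0,0,20,0,0,0],
)

```text
time_s: 27.8
position: [0.6149, -0.0898, 0.0656]
tcp_rot: [[0.71, 0.704, 0.023], [-0.019, -0.015, 1.0], [0.704, -0.71, 0.003]]
force: [0.1, -0.1, -0.4]
opening: 0.004
```

```bash
python3 -c "
from plan import *
save(*apply([0,0,-8-3-2-2+20],[0,0,0]));print(load()[0])";python3 snap.py w14
```

```text
[ 0.6152 -0.091   0.067 ]
[-26.82248385  47.12465199 119.6670023  146.23338189  33.24624981
 100.62255421] 27.8
```

View pics/w14_b.png

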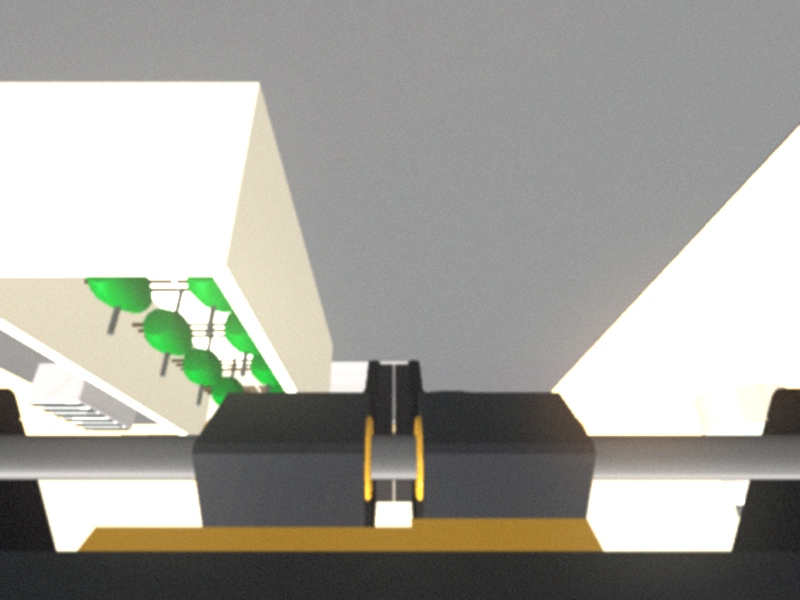

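```bash
python3 - <<'E'
from jp import *
R0=load()[1];p0=load()[0]
print(ika(p0,R0,1))
for p,th in [(p0-R0[:,1]*.1,45),((.5,-.125,.13),45),((.5,-.143,.1),45),((.48,-.143,.1),40),((.48,-.143,.047),45),((.48,-.143,.047),40),((.48,-.143,.047),35),((.525,-.143,.047),40),((.525,-.143,.047),45)]:
    print(p,th,ika(p,tool(-1.35,th),1))
E
```

```text
[-26.9866  47.0874 119.7373 146.2687  33.5368 100.389 ]
[ 0.5444 -0.0894  0.1377] 45 [-32.1044  36.6937 129.1624 139.034   33.4717 103.0948]
(0.5, -0.125, 0.13) 45 [-42.0106  38.6981 134.156  133.9578  39.7949  97.2754]
(0.5, -0.143, 0.1) 45 [-44.4604  44.156  133.6238 135.3062  43.4     92.2083]
(0.48, -0.143, 0.1) 40 [-44.7445  41.049  133.5741 131.6841  36.2503  96.2504]
(0.48, -0.143, 0.047) 45 [-47.192   55.6132 136.4778 141.1485  53.9679  79.2908]
(0.48, -0.143, 0.047) 40 [-44.7445  50.9969 133.9744 140.2886  43.7232  85.0587]
(0.48, -0.143, 0.047) 35 [-42.3712  47.1881 131.181  137.3901  33.7844  91.9251]
(0.525, -0.143, 0.047) 40 [-39.5143  48.7286 127.6441 138.9374  37.2043  93.707 ]
(0.525, -0.143, 0.047) 45 [-41.4349  52.2933 130.0773 141.3713  46.8332  87.9072]
```

```bash
python3 - <<'E'
from jp import *
p0,R0=load();R=tool(-1.35,45)
k=[p0,p0-R0[:,1]*.09,np.array([.487,-.1435,.105]),np.array([.484,-.1435,.047])]
P=[]
for a,b,n in((k[0],k[1],4),(k[1],k[2],5),(k[2],k[3],4)):
    for i in range(1,n+1):
        t=i/n;P.append((a+(b-a)*t,R))
P+=[P[-1]]*3
emit(P)
E
```

```text
[0.0, -22.5, 0.0, 0.0, 0.0, 0.0, 0.0, -45.0, 0.0, 0.0, 0.0, 0.0, 0.0, -67.5, 0.0, 0.0, 0.0, 0.0, 0.0, -90.0, 0.0, 0.0, 0.0, 0.0, -12.6, -95.3, -11.1, 0.0, 0.0, 0.0, -25.1, -100.7, -22.2, 0.0, 0.0, 0.0, -37.7, -106.0, -33.3, 0.0, 0.0, 0.0, -50.2, -111.3, -44.4, 0.0, 0.0, 0.0, -62.8, -116.6, -55.5, 0.0, 0.0, 0.0, -73.6, -106.9, -55.5, 0.0, 0.0, 0.0, -84.4, -97.2, -55.5, 0.0, 0.0, 0.0, -95.2, -87.5, -55.6, 0.0, 0.0, 0.0, -106.0, -77.8, -55.6, 0.0, 0.0, 0.0, -106.0, -77.8, -55.6, 0.0, 0.0, 0.0, -106.0, -77.8, -55.6, 0.0, 0.0, 0.0, -106.0, -77.8, -55.6, 0.0, 0.0, 0.0]
```

Request:
jog_arm(
  motion=[0,-22.5,0,0,0,0,0,-45,0,0,0,0,0,-67.5,0,0,0,0,0,-90,0,0,0,0,-12.6,-95.3,-11.1,0,0,0,-25.1,-100.7,-22.2,0,0,0,-37.7,-106,-33.3,0,0,0,-50.2,-111.3,-44.4,0,0,0,-62.8,-116.6,-55.5,0,0,0,-73.6,-106.9,-55.5,0,0,0,-84.4,-97.2,-55.5,0,0,0,-95.2,-87.5,-55.6,0,0,0,-106,-77.8,-55.6,0,0,0,-106,-77.8,-55.6,0,0,0,-106,-77.8,-55.6,0,0,0],
)

```text
time_s: 29.72
position: [0.484, -0.143, 0.0464]
tcp_rot: [[0.709, 0.705, 0.024], [-0.019, -0.015, 1.0], [0.705, -0.709, 0.002]]
force: [1.0, -0.4, -0.1]
opening: 0.006
```

```bash
python3 snap.py w15;python3 snap.py s15 side;python3 -c "
import cv2
a=cv2.imread('pics/s15.png');cv2.imwrite('pics/s15_c.png',cv2.convertScaleAbs(cv2.resize(a[90:210,190:350],None,fx=5,fy=5,interpolation=cv2.INTER_CUBIC),alpha=1.5))"
```

```text
[-46.56434666  55.12601441 135.80729436 141.10143986  52.96238286
  80.46981871] 29.725
[-46.55901557  55.09865506 135.81984123 141.1046964   52.96403492
  80.46468507] 29.775
```

View pics/w15_b.png

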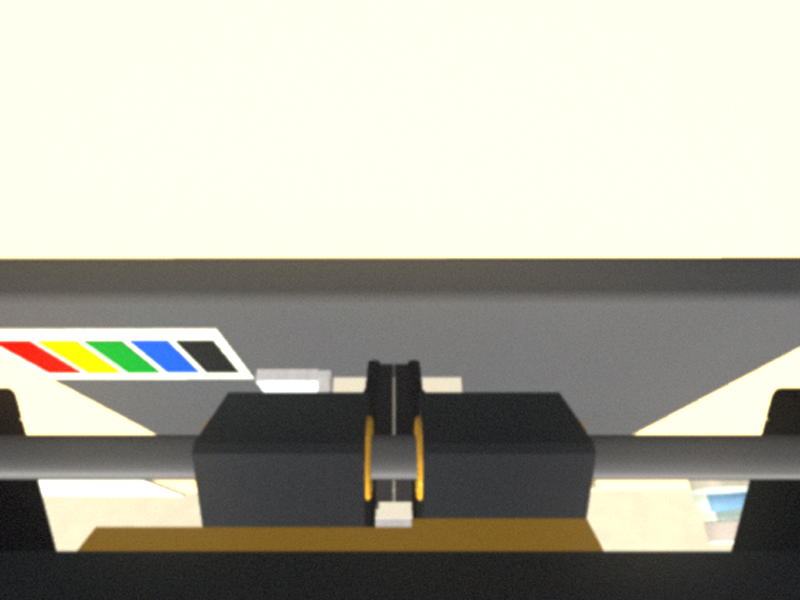

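View pics/s15_c.png

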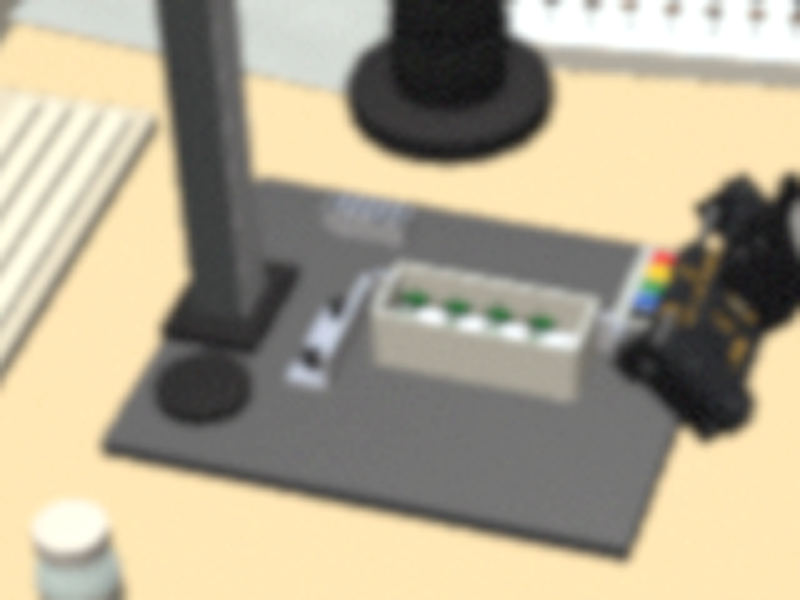

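Request:
jog_arm(
  motion=[3.5,3.5,0,0,0,0,7,7,0,0,0,0,10,10,0,0,0,0,12.5,12.5,0,0,0,0,15,15,0,0,0,0,17,17,0,0,0,0,19,19,0,0,0,0,21,21,0,0,0,0],
)

```text
time_s: 30.82
position: [0.5136, -0.1435, 0.046]
tcp_rot: [[0.709, 0.704, 0.024], [-0.019, -0.015, 1.0], [0.704, -0.71, 0.003]]
force: [-0.8, 0.3, 2.0]
opening: 0.003
```

Request:
jog_arm(
  motion=[1,1,0,0,0,0,2,2,0,0,0,0,3,3,0,0,0,0],
)

```text
time_s: 31.2
position: [0.5178, -0.1436, 0.046]
tcp_rot: [[0.709, 0.704, 0.024], [-0.019, -0.015, 1.0], [0.705, -0.71, 0.003]]
force: [-1.0, -0.7, 0.5]
opening: 0.006
```

Request:
jog_arm(
  motion=[0.7,0.7,0,0,0,0,1.4,1.4,0,0,0,0,2,2,0,0,0,0],
)

```text
time_s: 31.58
position: [0.5207, -0.1437, 0.046]
tcp_rot: [[0.709, 0.704, 0.024], [-0.019, -0.015, 1.0], [0.705, -0.71, 0.003]]
force: [-1.5, 0.5, 0.5]
opening: 0.004
```

Request:
jog_arm(
  motion=[0.7,0.7,0,0,0,0,1.4,1.4,0,0,0,0,1.4,1.4,0,0,0,0],
)

```text
time_s: 31.95
position: [0.5215, -0.1435, 0.0459]
tcp_rot: [[0.711, 0.703, 0.025], [-0.021, -0.015, 1.0], [0.703, -0.711, 0.004]]
force: [-7.0, -0.6, 4.4]
opening: 0.002
```

Request:
jog_arm(
  motion=[-2,-2,0,0,0,0,-8,-8,0,0,0,0,-16,-16,0,0,0,0,-16,-26,0,0,0,0,-10,-45,0,0,0,0,0,-65,0,0,0,0,0,-65,0,0,0,0,0,-65,0,0,0,0],
)

```text
time_s: 32.95
position: [0.4769, -0.1432, 0.092]
tcp_rot: [[0.709, 0.705, 0.024], [-0.019, -0.016, 1.0], [0.705, -0.709, 0.002]]
force: [0.3, 0.2, -0.9]
opening: 0.001
```

```bash
python3 -c "
from plan import *
save(*apply([21+3+2+1.4+0,21+3+2+1.4-65,0],[0,0,0]));print(load()[0])";python3 snap.py w16;python3 snap.py s16 side;python3 -c "
import cv2
a=cv2.imread('pics/s16.png');cv2.imwrite('pics/s16_c.png',cv2.convertScaleAbs(cv2.resize(a[120:200,230:350],None,fx=6.6,fy=6.6,interpolation=cv2.INTER_CUBIC),alpha=1.5))"
```

```text
[ 0.4767 -0.1434  0.093 ]
[-47.57863156  46.83125497 136.91925525 136.24598754  47.47999229
  86.49243158] 32.95
[-47.56265876  46.86882931 136.90216341 136.24349234  47.47517329
  86.49797783] 33.0
```

View pics/w16_b.png

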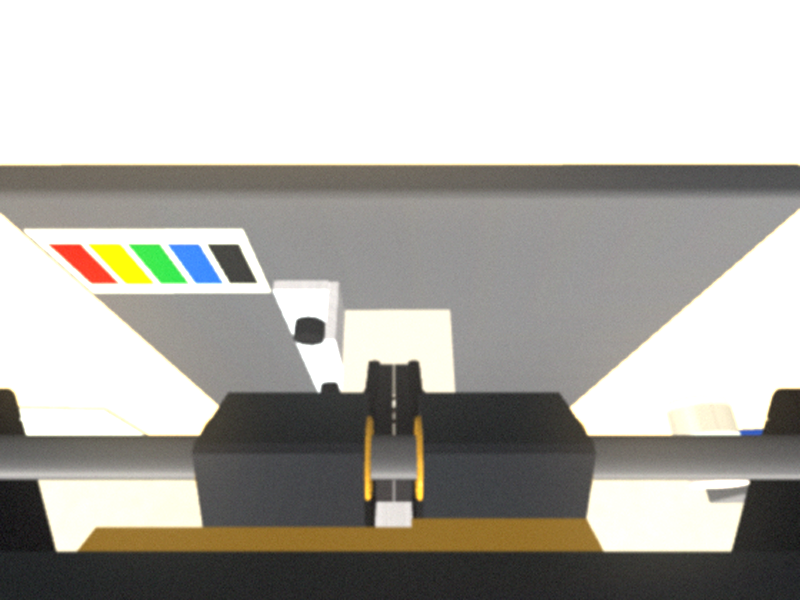

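View pics/s16_c.png

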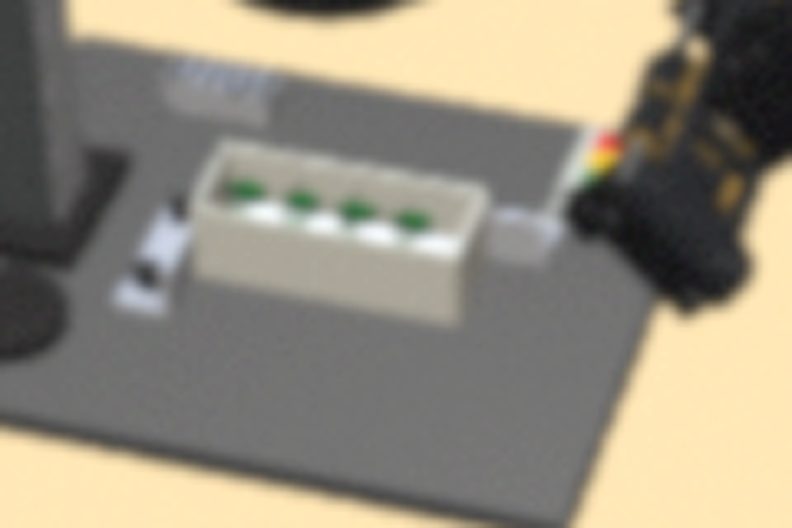

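```bash
python3 -c "
import cv2
a=cv2.imread('pics/w16.png');cv2.imwrite('pics/w16_c.png',cv2.resize(a[190:265,225:325],None,fx=8,fy=8,interpolation=cv2.INTER_CUBIC))"
```

```text
(no output)
```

View pics/w16_c.png

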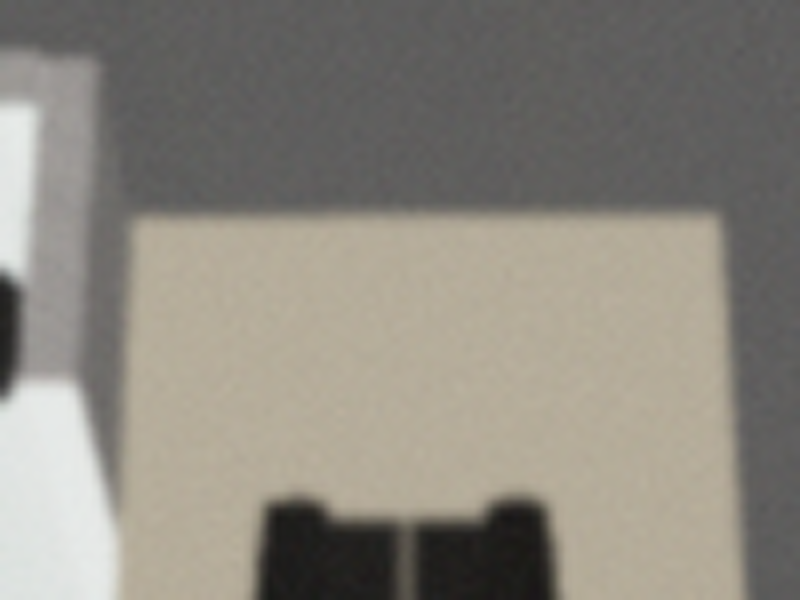

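```bash
python3 - <<'E'
from h import *
import pickle
np.set_printoptions(precision=4,suppress=True)
st,d=pickle.load(open('pics/w16.pkl','rb'))
c=lambda u,v:(u/8+225-.44,v/8+190-.44)
W=lambda u,v,z:onz('wrist',c(u,v),z,st)
a,b=W(132,213,.018),W(722,213,.018);print('near base',a,b,np.linalg.norm(a-b),np.degrees(np.arctan2(-(b-a)[0],(b-a)[1])))
s=W(100,60,.018);print('stop foot end',s)
print('stop top inner',W(82,380,.048),W(115,520,.048))
# home wrt stop end: near end 30 mm beyond stop end; right side on stop line
y=np.radians(-1.35);h=np.array([np.cos(y),np.sin(y)]);l=np.array([-h[1],h[0]])
r=(a-s)[:2];print('rel to stop end: along',r@h,'lateral',r@l)
E
```

```text
near base [ 0.5409 -0.1702  0.018 ] [ 0.5425 -0.1164  0.018 ] 0.05380903530708195 -1.6861508504528135
stop foot end [ 0.5132 -0.1697  0.018 ]
stop top inner [ 0.5101 -0.1692  0.048 ] [ 0.54   -0.1702  0.048 ]
rel to stop end: along 0.02767651307280012 lateral 0.00013760336980473136
```

```bash
python3 - <<'E'
from jp import *
p0,R0=load();R=tool(-1.35,45)
e=np.array([.6152,-.078,.067])
k=[p0,np.array([.487,-.1435,.107]),e-R[:,1]*.09,e]
P=[]
for a,b,n in((k[0],k[1],2),(k[1],k[2],5),(k[2],k[3],5)):
    for i in range(1,n+1):
        t=i/n;P.append((a+(b-a)*t,R))
P+=[P[-1]]*3
emit(P);print(k)
E
```

```text
[8.6, -1.3, 0.1, 0.0, 0.0, 0.0, 17.2, -2.6, 0.1, 0.0, 0.0, 0.0, 29.4, 2.9, 13.8, 0.0, 0.0, 0.0, 41.7, 8.5, 27.6, 0.0, 0.0, 0.0, 53.9, 14.1, 41.3, 0.0, 0.0, 0.0, 66.2, 19.7, 55.0, 0.0, 0.0, 0.0, 78.4, 25.2, 68.7, 0.0, 0.0, 0.0, 78.4, 43.2, 68.6, 0.0, 0.0, 0.0, 78.4, 61.2, 68.6, 0.0, 0.0, 0.0, 78.4, 79.2, 68.6, 0.0, 0.0, 0.0, 78.4, 97.2, 68.6, 0.0, 0.0, 0.0, 78.4, 115.2, 68.6, 0.0, 0.0, 0.0, 78.4, 115.2, 68.6, 0.0, 0.0, 0.0, 78.4, 115.2, 68.6, 0.0, 0.0, 0.0, 78.4, 115.2, 68.6, 0.0, 0.0, 0.0]
[array([ 0.4767, -0.1434,  0.093 ]), array([ 0.487 , -0.1435,  0.107 ]), array([ 0.5516, -0.0765,  0.1306]), array([ 0.6152, -0.078 ,  0.067 ])]
```

Request:
jog_arm(
  motion=[8.6,-1.3,0.1,0,0,0,17.2,-2.6,0.1,0,0,0,29.4,2.9,13.8,0,0,0,41.7,8.5,27.6,0,0,0,53.9,14.1,41.3,0,0,0,66.2,19.7,55,0,0,0,78.4,25.2,68.7,0,0,0,78.4,43.2,68.6,0,0,0,78.4,61.2,68.6,0,0,0,78.4,79.2,68.6,0,0,0,78.4,97.2,68.6,0,0,0,78.4,115.2,68.6,0,0,0,78.4,115.2,68.6,0,0,0,78.4,115.2,68.6,0,0,0],
)

```text
time_s: 34.8
position: [0.6148, -0.0772, 0.0656]
tcp_rot: [[0.71, 0.704, 0.024], [-0.019, -0.015, 1.0], [0.704, -0.71, 0.003]]
force: [0.3, -0.5, -0.0]
opening: -0.001
```

```bash
python3 snap.py w17;python3 -c "
import cv2
a=cv2.imread('pics/w17.png');cv2.imwrite('pics/w17_c.png',cv2.resize(a[225:285,175:275],None,fx=8,fy=8,interpolation=cv2.INTER_CUBIC))"
```

```text
[-25.23970503  47.13825771 120.03259791 148.56801647  33.37087453
  99.70119812] 34.8
```

View pics/w17_b.png

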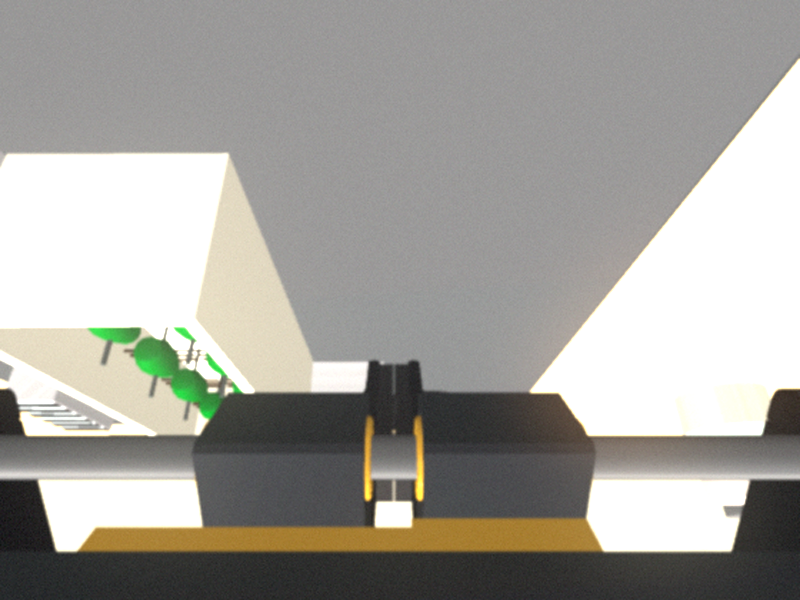

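View pics/w17_c.png

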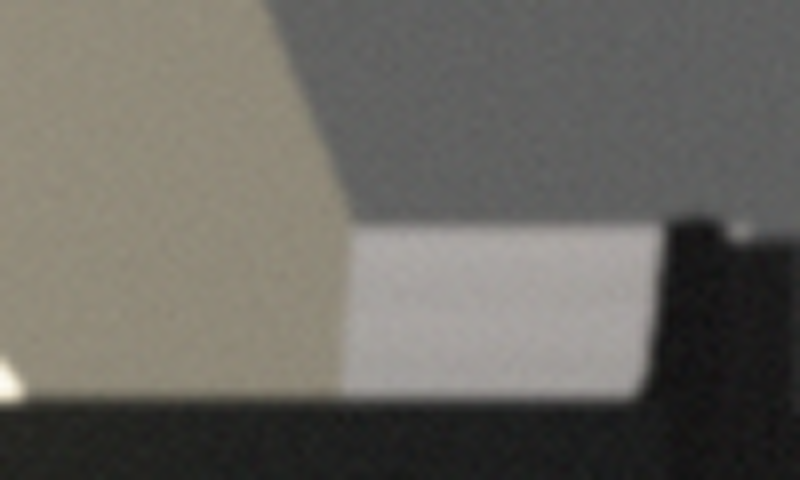

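Request:
jog_arm(
  motion=[0,0,-7,0,0,0,0,0,-14,0,0,0,0,0,-20,0,0,0,0,0,-25,0,0,0,0,0,-28,0,0,0,0,0,-28,0,0,0],
)

```text
time_s: 35.6
position: [0.6145, -0.1057, 0.0657]
tcp_rot: [[0.709, 0.705, 0.024], [-0.019, -0.015, 1.0], [0.705, -0.709, 0.003]]
force: [-0.5, 0.5, -0.5]
opening: 0.003
```

Request:
jog_arm(
  motion=[0,0,-1,0,0,0,0,0,-2,0,0,0,0,0,-3,0,0,0,0,0,-3,0,0,0],
)

```text
time_s: 36.1
position: [0.6144, -0.1075, 0.0657]
tcp_rot: [[0.709, 0.705, 0.022], [-0.018, -0.014, 1.0], [0.705, -0.709, 0.003]]
force: [0.4, 4.6, 0.3]
opening: 0.007
```

Request:
jog_arm(
  motion=[0,0,3,0,0,0,0,0,10,0,0,0,0,0,20,0,0,0,0,0,28,0,0,0,0,-20,30,0,0,0,0,-40,30,0,0,0,0,-60,30,0,0,0,0,-80,30,0,0,0,-5,-95,30,0,0,0,-10,-105,30,0,0,0,-10,-105,30,0,0,0,-10,-105,30,0,0,0],
)

```text
time_s: 37.6
position: [0.5345, -0.077, 0.133]
tcp_rot: [[0.709, 0.705, 0.024], [-0.019, -0.015, 1.0], [0.705, -0.709, 0.003]]
force: [0.7, -1.3, 0.3]
opening: 0.009
```

```bash
python3 snap.py w18;python3 snap.py s18 side;python3 snap.py t18 top;python3 -c "
import cv2
a=cv2.imread('pics/s18.png');cv2.imwrite('pics/s18_c.png',cv2.convertScaleAbs(cv2.resize(a[120:200,215:335],None,fx=6.6,fy=6.6,interpolation=cv2.INTER_CUBIC),alpha=1.4))"
```

```text
[-31.15526352  37.50486323 131.02626341 142.47290705  35.25110785
 100.10432941] 37.6
[-31.13966335  37.51417233 131.01156106 142.47339187  35.24630877
 100.10516934] 37.65
[-31.13105331  37.51741347 131.01238238 142.471377    35.24538158
 100.10570001] 37.7
```

View pics/w18_b.png

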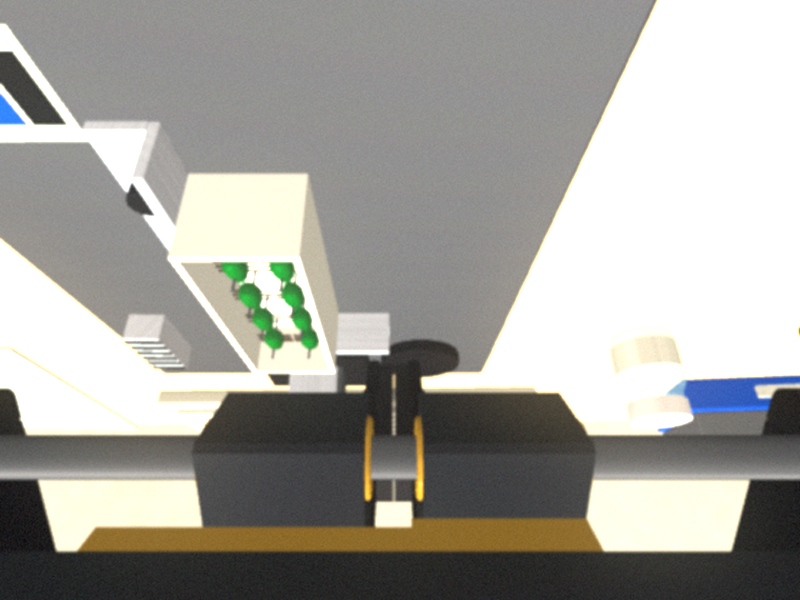

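View pics/s18_c.png

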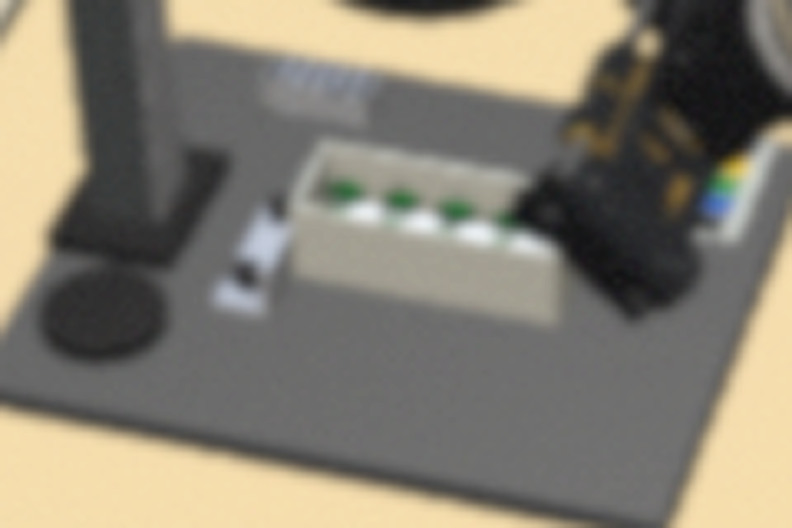

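View pics/t18_b.png

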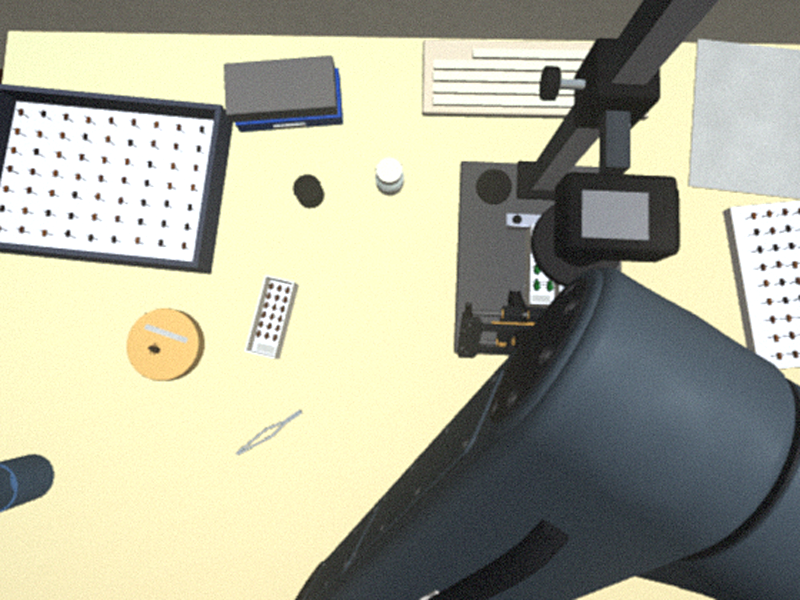

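```bash
python3 -c "
from rig import bot
s=bot.read_state();print(s['time_s'],s['force'],s['qvel']);print(bot.hand_in())"
```

```text
37.75 [ 0.28387298  0.51106195 -0.95008916] [ 0.00169376 -0.02762346  0.15966009  0.04058759 -0.06833955 -0.0823557 ]
the job is handed in; nothing more can be done
None
```

The green-beetle tray is on the baseboard, pushed home into the corner of the two stops, and I handed the job in at 37.75 s. I carried it level with the tool tilted 45°. I set it down on the board short of both stops, then slid it with closed fingers, first against the side stop and then against the back stop.

**Final checks**
- **Side stop:** a repeat push met firm contact at the same position (4.6 N). The wrist view gave about a 0.1 mm gap at the near end, and the tray's yaw matched the stand's to within about 0.3°.
- **Back stop:** firm contact at 7 N, with no board visible between the tray's far end and the stop.
- **Surroundings:** in the last pictures the brown tray, the other bystanders and the camera looked unmoved. The arm was clear of the tray.

**What went wrong or disagreed**
- **First side push:** it jammed at about 24 N on the closed fingers and left the tray about 4° skewed. I pushed again further along the tray, and it came flush at about 4–9 N.
- **Back-stop distance:** measuring from the near end of the side stop put the tray about 2 mm short of home. I trusted the contact force and the close-up over that figure, because that edge was hard to read in the picture.
- **Wrist limit:** the first attempt to tilt the tool ran into a wrist joint limit before I touched anything. I re-posed the arm well above the desk and carried on.

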